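# Load a sample tray into the conditioning cabinet

### The arm

A 6-joint arm with a two-finger parallel gripper is mounted at the origin on the work surface. World frame = base frame: x ahead of the robot, y to its left, z up, the work surface at z = 0. Lengths are in m, angles in degrees, forces in N, time in s.
With the tool pointing down it reaches from about 0.4 to 0.825 m from the base axis. Payload 7 kg.
Tool frame: the origin (TCP) lies midway between the tips of the shut fingers; the grasp point (between the pads) lies 19 mm behind it; z points along the fingers, y is the line along which they close (so a half turn about z gives the same grasp; the last joint's range is limited). The gripper opens to 88 mm and grips with 3 to 60 N. Pads are 19 mm wide; open, the fingers measure 130 mm over their backs; the gripper's body (78 mm by 193 mm) begins 47 mm behind the grasp point.
Start: joints at [82.798, 20.546, 0.682, 0, -70.136, -16.507], TCP at [0.271, 0.618, 0.227] pointing down, gripper open.
Joint ranges: [-176.03, 176.03], [-82.01, 121.73], [-58.28, 71.71], [-173.87, 95.51], [-174.79, -0.11], [-173.66, 173.66]. Speed limits (degrees/s): [136.94, 136.94, 172.46, 180, 180, 180].

### API

Orientations are given as [roll, pitch, yaw] about the fixed x, y, z axes, in that order (R = Rz(yaw) Ry(pitch) Rx(roll)).
In Python, from plant import get_state, optics, order gives the robot as it stands. The module is installed in compiled form; this text tells all that it offers.
- The arm moves only by the tool send_rows, never from a script. Its argument "moves" is a list of rows, each an object with "slide": the shift along the tool's x, y, z as a fraction of full scale, a list of three; "turn": the turn about the tool's z as a fraction of full scale; "gripper": the opening, from 0 (shut) to 1 (fully open). A call has exactly 5 rows; each row is the pose to reach, as a shift and turn from the pose commanded when the call began, along the tool's axes at that moment; what a row does not reach only later rows make up. Full scale, the value 1, is 150 mm for a shift and 90 degrees for a turn. A row lasts 1/12 s, in which the tool goes at most 41.7 mm and 7.16 degrees, less where a joint would pass 70% of its speed; a pose out of reach is approached as far as the arm can. A call with a number of a shift or a turn outside -1 to 1 is refused whole. A call with a gripper value outside its range is refused whole. The fingers move at their own pace and stop on an object; "newtons" is the grip in N (left out, the last holds). Time passes only in rows, so rows that repeat a pose let the fingers close, or fill a call up. It gives the time, the measured TCP pose, the force, the opening and the grip force at its end, in the units of the state.
- get_state(): the state, without advancing time (a new reading comes with each control period).
- optics.capture(name): name is "side" or "top" or "wrist"; returns a dict with "img" (400x640x3 uint8, red, green, blue), "intrinsics" (3x3 intrinsics, pixels), "dist" ([k1, k2, p1, p2, k3] as OpenCV has them; the pictures are not rectified), "origin" and "attitude" of the camera in the world. Camera axes: x right, y down, z forward; pixel columns grow to the right and rows downward; lengths in m; the calibration is good to about 2 mm. A picture is of the moment at which its call begins. There is no depth.
- order.close_job(): hands the job in; it is judged then, once.
Trained networks look in the newest picture that a camera, given by its name, has taken for a name from the list of things; names that differ only in an ending like _2 or _b are one class to them, and where a whole thing is asked for, a point or a joint stands for the part that bears it (a point fixed in the world has none). Each returns a list of dicts, best first, with "p" (0 to 1); they miss things now and then, are a little off and sometimes report something else, mostly with a low value. They report only what shows in the picture. A call takes as long as a camera call. They do not tell look-alikes from the thing itself.
- optics.look_for(camera, name): "location" ([x, y, z] in m, in world coordinates, good to about 4 mm: the middle of the surface that is visible of it).
The state is a dict: "time_s": time; "joints": joint angles; "qd": joint speeds; "joint_torque": joint torques, N m; "tcp_pos": TCP position; "eef_rot": TCP orientation; "contact_force": force on the tool from outside, world axes, zero at the start; "moment": the same for the moment, N m; "gripper_width": finger opening in m; "gripper_force": force on a finger pad.
Only numpy, scipy, OpenCV 4.12 (cv2) and the standard library are available. Lean on these libraries where they do the work, as an engineer would, in place of code of your own. Each camera call takes 0.05 s, during which the arm holds its last target. There are 200 camera calls.

### The job

Fold the conditioning cabinet's front door all the way down, set the tray that carries the three specimen discs flat on the chamber floor behind the sill (grip end towards the door, keeping the tray level on the way) and let go of it, then swing the door back up until it is fully shut. Leave the empty tray and the other things on the table where they are.

Things in the scene. Friction and masses are not known exactly. Their poses are not given: they have to be found in the camera images.
- cabinet: In mm: fixed white bench cabinet, 224 wide (y), 236 deep (x), 172 high, sloping front closed by a clear door. Origin: on the table straight below the middle of the door's hinge, at the foot of the front; x points into the chamber, y along the hinge, z up. Plinth up to z = 50. Chamber: y -100 to 100, floor z = 50, ceiling z = 160, back wall x = 148; the opening slopes 25 degrees back.
- chamber_floor (a point): In mm: good place for the tray's origin on the chamber floor: cabinet x = 73, y = 0, z = 50; axes as the cabinet's. The tray may stand up to 7 nearer the door, 18 deeper, 50 to either side. A steel sill, 10 high (top z = 60), runs along the front of the floor from x = 1 to 11; lift the tray over it.
- roof_edge (a point): In mm: middle of the roof's lower front edge: cabinet x = 53, y = 0, z = 160; the roof is 12 thick (clear, aluminium front beam) and runs back from there. It leaves no room for a vertical gripper over a tray in the chamber; a tool tilted about 40 degrees, tips pointing down and into the chamber, keeps the gripper's body in front of the edge.
- door (a joint): Bottom-hinged door's angle, rad: 0 = shut, leaning 0.436 (25 degrees) back over the sloping front; 0.436 = upright; 2.007 = fully down, level towards the robot, on its stop, inner face level with the chamber floor. Starts 0 to 0.3. Stiff hinge: it stays wherever it is left; moving the bar takes about 1 to 6 N.
- door_hinge (a point): In mm: middle of the hinge line, on the door's inner face: cabinet x = 0, y = 0, z = 50. The hinge line runs along the cabinet's y. The door panel is 222 wide, 12 thick, aluminium frame with a clear pane, and ends 134 from the hinge.
- door_handle (a point): In mm: middle of the door's round steel bar, 12 in diameter, along the cabinet's y, on two posts 170 apart standing from the door's free edge. Its axis is 177 from the hinge along the door, 6 outside the inner face's plane; a 37 gap separates it from the panel, so it can be pinched from above at any angle. Shut: z about 213, 41 over the roof's top. Fully down: z = 44.
- tray: In mm: loose tray with three dark discs (26 diameter, 9 high, white spot on each): aluminium plate 110 long (x), 80 wide (y), 6 thick, about 0.16 kg. Origin: centre of underside, z up. At x = -33 stands an upright black grip block, 20 (x) by 16 (y), top 46 above the underside; this grip end (-x) points roughly to the robot. Stands left or right of the cabinet.
- tray_grip (a point): In mm: point in the tray's grip block to grasp across its 16 mm thickness (fingers closing along the tray's y): x = -33, y = 0, 34 above the tray's underside.
- tray_empty: In mm: identical loose tray but without discs; stands on the other side. Not to be moved. Origin and axes as for the tray.
- storage_box: In mm: loose open white plastic box, 120 x 90 x 35 high, left of the cabinet; bystander. Origin: centre of underside.
- jar: In mm: loose amber jar, 60 diameter, 85 high, right of the cabinet; bystander. Origin: centre of underside.
- mug: In mm: loose white mug, 80 diameter, 90 high, far right; bystander. Origin: centre of underside.
- dish: In mm: loose closed glass dish, 90 diameter, 16 high, in front of the robot, a little left; bystander. Origin: centre of underside.
- screwdriver: In mm: loose screwdriver, 160 long, far left; bystander. Origin: centre of underside, x along its length.
Not all that is in view belongs to the job. Leave any purple look-alike of the tray alone.

How it is judged:
By the outcome, as a careful person would: the job done as asked, in the order asked, and still so for the second after the job is handed in, with the robot touching nothing.
It also fails if it takes over 72 s, if anything falls off the work surface, if the arm or the gripper's body presses on something with over 40 N, if the wrist force passes 120 N, or if a joint passes its speed limit or range.

## Working session

There is one attempt and no reset: what is moved stays moved. The work goes in short steps, Python scripts to look and compute and a tool call to move; the robot and the scene stay as the last step left them, time stands still between calls to the robot, and variables do not carry over. Pictures are saved under pics/ and viewed, at most 10 in all, crops included, and the job is handed in when it is done.

Besides the shell and the picture viewer there is one more tool, called by a JSON object that holds its "api" and its "payload", one argument or row to a line. send_rows: Moves the arm, as the interface text tells. Shift numbers are shares of 150 mm and turn numbers shares of 90 degrees, none past 1 either way. Its arguments: {"type":"object","properties":{"moves":{"type":"array"},"newtons":{"type":"number"}},"required":["moves"]}

```bash
mkdir -p pics; cat > h.py <<'E'
import numpy as np, cv2
from scipy.spatial.transform import Rotation as Ro
from plant import get_state, optics, order
def cap(n,f=None):
    c=optics.capture(n)
    if f: cv2.imwrite('pics/'+f,c['img'][:,:,::-1])
    return c
def att(c):
    a=np.array(c['attitude'],float)
    if a.shape==(3,3): return a
    return Ro.from_euler('xyz',a,degrees=True).as_matrix() if a.size==3 else Ro.from_quat(a).as_matrix()
def ray(c,uv):
    p=cv2.undistortPoints(np.array([[uv]],float),np.array(c['intrinsics']),np.array(c['dist'])).ravel()
    return np.array(c['origin']),att(c)@np.array([p[0],p[1],1])
def onz(c,uv,z):
    o,d=ray(c,uv); return o+d*(z-o[2])/d[2]
def proj(c,P):
    R=att(c).T; r,_=cv2.Rodrigues(R)
    return cv2.projectPoints(np.array(P,float).reshape(-1,3),r,-R@np.array(c['origin']),np.array(c['intrinsics']),np.array(c['dist']))[0].reshape(-1,2)
def tri(obs):
    A=np.zeros((3,3));b=np.zeros(3)
    for c,uv in obs:
        o,d=ray(c,uv);d/=np.linalg.norm(d);M=np.eye(3)-np.outer(d,d);A+=M;b+=M@o
    return np.linalg.solve(A,b)
E
python3 - <<'E'
from h import *
np.set_printoptions(precision=4,suppress=True)
s=get_state()
for k,v in s.items(): print(k,v)
for n in ['side','top','wrist']:
    c=cap(n,n+'1.png'); print(n,c['origin'],c['attitude'],c['intrinsics'][0])
    for t in ['cabinet','door_handle','door','roof_edge','door_hinge','tray','tray_grip','tray_empty','chamber_floor','storage_box','jar','mug','dish']:
        for r in optics.look_for(n,t)[:3]: print('  ',t,round(r['p'],2),np.round(r['location'],3))
E
```

```text
time_s 0.0
joints [ 82.7977  20.5899   0.6326  -0.0193 -70.1333 -16.506 ]
qd [ 0.0818 -0.034  -0.086   0.0593  0.1031 -0.0143]
joint_torque [ -0.0013 -58.2723  29.3049   6.9969   0.0067  -0.0002]
tcp_pos [0.2712 0.6176 0.2256]
eef_rot [179.908   -0.0084 -23.7149]
contact_force [-0.0176 -0.553  -0.7735]
moment [-0.0052  0.035  -0.0581]
gripper_force 0.0
gripper_width 0.08740832818782988
side [0.1487 1.2434 0.9314] [-120.8683    1.1188 -163.3266] [401.7213   0.     317.6892]
   cabinet 0.6 [0.715 0.13  0.132]
   cabinet 0.31 [0.541 0.5   0.02 ]
   door_handle 0.84 [0.645 0.039 0.128]
   door 0.59 [0.647 0.042 0.127]
   roof_edge 0.73 [0.712 0.129 0.13 ]
   roof_edge 0.59 [0.646 0.04  0.13 ]
   door_hinge 0.91 [0.639 0.04  0.131]
   tray 0.88 [0.314 0.617 0.006]
   tray 0.6 [0.547 0.391 0.008]
   tray_grip 0.85 [0.312 0.622 0.004]
   tray_grip 0.67 [0.548 0.383 0.007]
   tray_empty 0.26 [0.644 0.041 0.132]
   chamber_floor 0.96 [0.709 0.13  0.133]
   storage_box 0.67 [0.745 0.315 0.018]
   jar 0.76 [ 0.701 -0.308  0.053]
   jar 0.62 [0.644 0.041 0.128]
top [0.2904 0.0184 1.7144] [-171.7447    0.5375  -89.6131] [446.7327   0.     329.0134]
   cabinet 0.88 [0.72  0.031 0.174]
   door_handle 0.88 [0.648 0.019 0.133]
   door_handle 0.66 [0.544 0.378 0.01 ]
   door 0.68 [0.644 0.017 0.135]
   roof_edge 0.9 [0.723 0.024 0.171]
   door_hinge 0.72 [0.649 0.02  0.135]
   tray 0.88 [0.55  0.378 0.005]
   tray 0.84 [0.314 0.607 0.003]
   tray 0.51 [0.645 0.016 0.137]
   tray_grip 0.82 [0.314 0.605 0.004]
   tray_grip 0.55 [0.543 0.374 0.006]
   tray_empty 0.96 [ 0.532 -0.377 -0.001]
   storage_box 0.95 [0.743 0.326 0.001]
   jar 0.51 [ 0.692 -0.323  0.083]
   mug 0.73 [ 0.525 -0.533  0.038]
   dish 0.93 [0.393 0.173 0.016]
wrist [0.3393 0.5878 0.3847] [ 163.9338   -0.005  -113.7713] [294.0556   0.     319.5022]
   tray 0.89 [0.314 0.61  0.008]
```

View pics/top1.png

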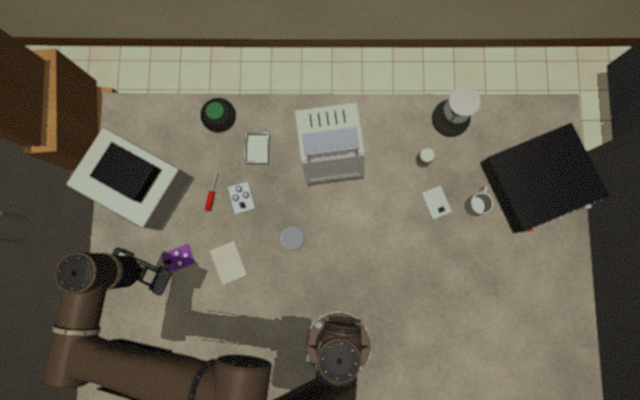

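View pics/side1.png

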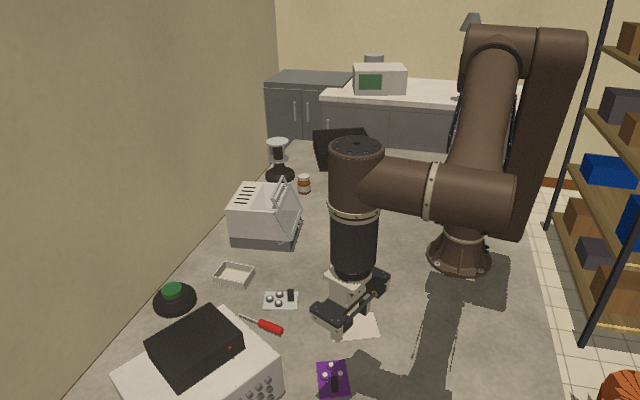

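```bash
cat >> h.py <<'E'
def mv(p,yaw=None,frm=None):
    "slide/turn numbers from measured (or given) pose to p"
    s=get_state(); q=np.array(frm if frm is not None else s['tcp_pos']); 
    R=Ro.from_euler('xyz',s['eef_rot'],degrees=True).as_matrix()
    t=0 if yaw is None else -((yaw-s['eef_rot'][2]+180)%360-180)/90
    return np.round(R.T@(np.array(p)-q)/.15,3),round(t,3)
E
python3 - <<'E'
from h import *
print(mv([.40,.48,.375]),mv([.45,.25,.375],-90))
E
```

```text
(array([ 1.155,  0.498, -0.99 ]), 0) (array([ 2.077,  1.768, -0.99 ]), np.float64(0.737))
```

{"api": "send_rows", "payload": {
  "moves": [
    {"slide": [0,0,-0.27],"turn": 0,"gripper": 1},
    {"slide": [0.1,0.1,-0.5],"turn": 0.05,"gripper": 1},
    {"slide": [0.3,0.3,-0.7],"turn": 0.1,"gripper": 1},
    {"slide": [0.5,0.5,-0.85],"turn": 0.2,"gripper": 1},
    {"slide": [0.7,0.65,-0.99],"turn": 0.28,"gripper": 1}
  ]
}}

```text
time_s: 2.52
tcp_pos: [0.3212, 0.4991, 0.3678]
eef_rot: [-180.0, 0.0, -47.3]
contact_force: [1.3, -0.3, 0.5]
gripper_width: 0.0877
gripper_force: 0.0
```

{"api": "send_rows", "payload": {
  "moves": [
    {"slide": [0.2,0.2,0],"turn": 0.07,"gripper": 1},
    {"slide": [0.4,0.4,0],"turn": 0.14,"gripper": 1},
    {"slide": [0.6,0.6,0],"turn": 0.21,"gripper": 1},
    {"slide": [0.8,0.8,0],"turn": 0.28,"gripper": 1},
    {"slide": [0.9,0.9,0],"turn": 0.36,"gripper": 1}
  ]
}}

```text
time_s: 2.93
tcp_pos: [0.314, 0.306, 0.3671]
eef_rot: [-180.0, 0.1, -79.7]
contact_force: [0.9, 1.3, 0.6]
gripper_width: 0.0875
gripper_force: 0.0
```

```bash
python3 - <<'E'
from h import *
np.set_printoptions(precision=4,suppress=True)
s=get_state(); print(s['time_s'],s['tcp_pos'],s['eef_rot'],s['joints'])
c=cap('wrist','w2.png'); print(c['origin'],c['attitude'])
for t in ['cabinet','door_handle','door_hinge','tray','tray_grip','storage_box','dish']:
    for r in optics.look_for('wrist',t)[:2]: print('  ',t,round(r['p'],2),np.round(r['location'],3))
c=cap('top')
img=cv2.resize(c['img'][90:240,200:400],None,fx=4,fy=4,interpolation=cv2.INTER_CUBIC)
cv2.imwrite('pics/top2.png',img[:,:,::-1])
E
```

```text
2.9333 [0.314  0.306  0.3671] [-179.9502    0.0837  -79.7273] [ 70.1964  -6.4054 -12.7869   0.0011 -83.5212 -59.9239]
[0.3266 0.2319 0.5251] [ 163.8386    0.0808 -169.7914]
   cabinet 0.75 [0.687 0.14  0.015]
   cabinet 0.66 [0.542 0.492 0.021]
   door_handle 0.2 [0.54  0.491 0.021]
   tray 0.87 [0.547 0.375 0.007]
   tray 0.65 [0.316 0.61  0.006]
   tray_grip 0.83 [0.317 0.612 0.007]
   tray_grip 0.58 [0.545 0.371 0.006]
   storage_box 0.6 [0.757 0.323 0.002]
   dish 0.71 [0.39  0.176 0.016]
```

View pics/top2.png

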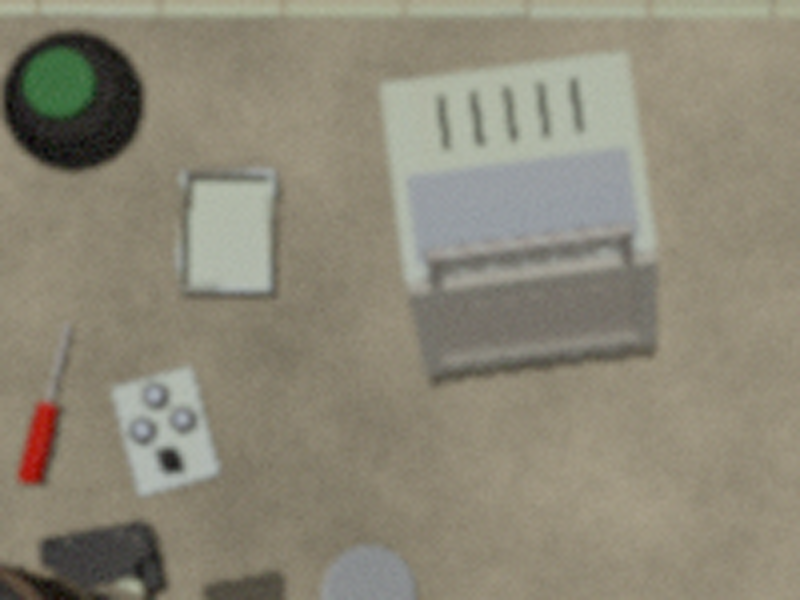

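View pics/w2.png

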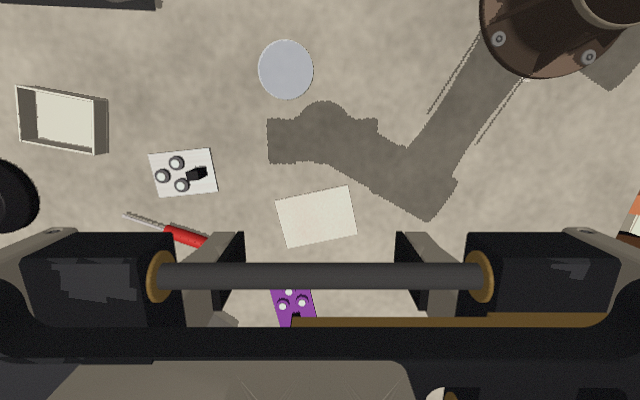

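```bash
python3 - <<'E'
from h import *
print(mv([.40,.2,.367],0))
c=cap('top')
f=lambda x,y:(200+x/4-.375,90+y/4-.375)
for n,p,z in [('fl',(435,380),0),('fr',(655,350),0),('backL',(380,85),.172),('backR',(628,52),.172),('barL',(432,265),.2),('barR',(630,238),.2)]:
    print(n,np.round(onz(c,f(*p),z),4))
# tray corners
for p in [(112,388),(192,366),(220,472),(142,494)]: print(np.round(onz(c,f(*p),.006),4))
E
```

```text
(array([ 0.828, -0.424, -0.007]), np.float64(-0.881))
fl [0.6036 0.1171 0.    ]
fr [ 0.6344 -0.0974  0.    ]
backL [0.8411 0.1602 0.172 ]
backR [ 0.8727 -0.0625  0.172 ]
barL [0.6686 0.1095 0.2   ]
barR [ 0.6934 -0.0625  0.2   ]
[0.593  0.4306 0.006 ]
[0.6151 0.3535 0.006 ]
[0.5112 0.3231 0.006 ]
[0.4895 0.3976 0.006 ]
```

{"api": "send_rows", "payload": {
  "moves": [
    {"slide": [0.16,-0.08,0],"turn": -0.07,"gripper": 1},
    {"slide": [0.32,-0.17,0],"turn": -0.14,"gripper": 1},
    {"slide": [0.5,-0.25,0],"turn": -0.21,"gripper": 1},
    {"slide": [0.66,-0.34,0],"turn": -0.28,"gripper": 1},
    {"slide": [0.83,-0.42,0],"turn": -0.37,"gripper": 1}
  ]
}}

```text
time_s: 3.85
tcp_pos: [0.3995, 0.1993, 0.3661]
eef_rot: [180.0, -0.0, -47.0]
contact_force: [0.6, 0.4, -0.4]
gripper_width: 0.0875
gripper_force: 0.0
```

{"api": "send_rows", "payload": {
  "moves": [
    {"slide": [0,0,0],"turn": -0.08,"gripper": 1},
    {"slide": [0,0,0],"turn": -0.16,"gripper": 1},
    {"slide": [0,0,0],"turn": -0.24,"gripper": 1},
    {"slide": [0,0,0],"turn": -0.32,"gripper": 1},
    {"slide": [0,0,0],"turn": -0.39,"gripper": 1}
  ]
}}

```text
time_s: 4.27
tcp_pos: [0.3989, 0.2002, 0.3659]
eef_rot: [179.9, 0.0, -11.9]
contact_force: [0.4, -0.4, -0.6]
gripper_width: 0.0872
gripper_force: 0.0
```

```bash
python3 - <<'E'
from h import *
np.set_printoptions(precision=4,suppress=True)
s=get_state(); print(s['time_s'],s['tcp_pos'],s['eef_rot'],s['joints'])
c=cap('wrist','w3.png'); print(c['origin'],c['attitude'])
for t in ['cabinet','door_handle','door_hinge','roof_edge','tray','tray_grip']:
    for r in optics.look_for('wrist',t)[:2]: print('  ',t,round(r['p'],2),np.round(r['location'],3))
E
```

```text
4.2667 [0.3989 0.2002 0.3659] [179.942    0.0299 -11.8732] [ 52.1019  -5.4466 -12.1031  -0.0014 -83.4088  26.0251]
[0.4715 0.1848 0.524 ] [ 163.9034   -0.0711 -101.9335]
   cabinet 0.92 [0.612 0.117 0.055]
   door_handle 0.6 [0.603 0.115 0.061]
   door_hinge 0.51 [0.607 0.115 0.065]
   roof_edge 0.9 [0.607 0.112 0.058]
   roof_edge 0.23 [0.603 0.114 0.06 ]
   tray 0.87 [0.348 0.587 0.008]
   tray 0.85 [0.552 0.373 0.004]
   tray_grip 0.69 [0.347 0.586 0.006]
   tray_grip 0.67 [0.553 0.373 0.008]
```

View pics/w3.png

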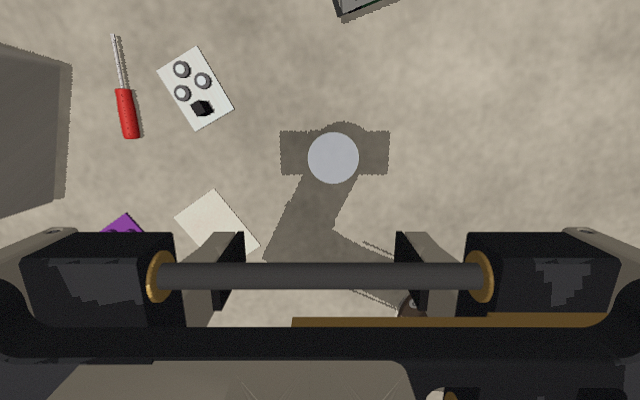

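```bash
python3 - <<'E'
from h import *
c=cap('wrist')
for p in [(157,70),(197,46),(234,108),(195,131)]: print(np.round(onz(c,p,.006),4))
print(np.round(onz(c,(203,106),.046),4))
print(mv([.54,.02,.40],8))
E
```

```text
[0.5935 0.4271 0.006 ]
[0.6133 0.352  0.006 ]
[0.5102 0.3224 0.006 ]
[0.4883 0.3989 0.006 ]
[0.5203 0.3577 0.046 ]
(array([ 1.177,  0.97 , -0.225]), np.float64(-0.226))
```

{"api": "send_rows", "payload": {
  "moves": [
    {"slide": [0.2,0.17,-0.05],"turn": -0.06,"gripper": 1},
    {"slide": [0.4,0.33,-0.1],"turn": -0.12,"gripper": 1},
    {"slide": [0.6,0.5,-0.15],"turn": -0.18,"gripper": 1},
    {"slide": [0.8,0.66,-0.22],"turn": -0.22,"gripper": 1},
    {"slide": [1,0.83,-0.22],"turn": -0.22,"gripper": 1}
  ]
}}

```text
time_s: 5.08
tcp_pos: [0.5204, 0.0448, 0.4016]
eef_rot: [-180.0, -0.2, 7.8]
contact_force: [1.1, 1.0, 1.3]
gripper_width: 0.0879
gripper_force: 0.0
```

```bash
python3 - <<'E'
from h import *
np.set_printoptions(precision=4,suppress=True)
s=get_state(); print(s['time_s'],s['tcp_pos'],s['eef_rot'],s['joints'])
c=cap('wrist','w4.png'); print(c['origin'],c['attitude'])
for t in ['cabinet','door_handle','door_hinge','roof_edge','tray','tray_grip']:
    for r in optics.look_for('wrist',t)[:2]: print('  ',t,round(r['p'],2),np.round(r['location'],3))
E
```

```text
5.0833 [0.5204 0.0448 0.4016] [-179.9905   -0.1913    7.7717] [ 26.5007   2.0297  -0.5135   0.0525 -87.2726  71.2686]
[0.5933 0.0547 0.56  ] [164.1168  -0.0158 -82.2903]
   cabinet 0.89 [0.674 0.027 0.172]
   cabinet 0.16 [0.661 0.023 0.16 ]
   door_handle 0.93 [0.656 0.022 0.154]
   door_hinge 0.79 [0.659 0.022 0.164]
   roof_edge 0.93 [0.675 0.023 0.172]
   roof_edge 0.55 [0.553 0.373 0.007]
   tray 0.87 [0.318 0.603 0.008]
   tray 0.64 [0.552 0.372 0.005]
   tray_grip 0.86 [0.554 0.373 0.008]
   tray_grip 0.81 [0.319 0.603 0.01 ]
```

View pics/w4.png

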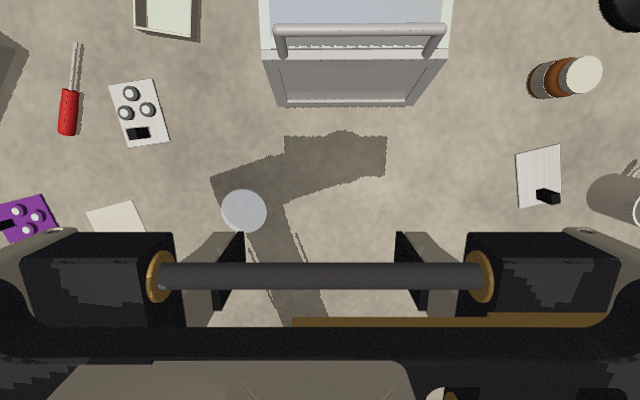

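```bash
cat >> h.py <<'E'
def cabT(x,y,yaw):
    a=np.radians(yaw); R=np.array([[np.cos(a),-np.sin(a),0],[np.sin(a),np.cos(a),0],[0,0,1]])
    return lambda P:(np.atleast_2d(np.array(P,float))/1000)@R.T+[x,y,0]
def dpt(th,l,o,y):  # point on door: l along, o outside inner face
    b=.436-th  # lean back of door from vertical toward +x
    return [l*np.sin(b)-o*np.cos(b),y,50+l*np.cos(b)+o*np.sin(b)]
E
python3 - <<'E'
from h import *
from scipy.optimize import least_squares
np.set_printoptions(precision=4,suppress=True)
w=cap('wrist');t=cap('top')
f=lambda x,y:(200+x/4-.375,90+y/4-.375)
foot=[[0,112,0],[0,-112,0]]; back=[[236,112,172],[236,-112,172]]
def model(p):
    T=cabT(*p[:3]); bar=[dpt(p[3],177,6,v) for v in (88,-88)]
    return T,bar
def res(p):
    T,bar=model(p)
    r=[proj(w,T(foot))-[(283,106),(409,105)], proj(w,T(bar))-[(276,33),(445,27.5)],
       (proj(t,T(foot))-[f(435,380),f(655,350)])*1.5,(proj(t,T(back))-[f(380,85),f(628,52)])*1.5,(proj(t,T(bar))-[f(432,265),f(630,238)])*1.5]
    return np.vstack(r).ravel()
s=least_squares(res,[.62,.01,8.5,.2]); print(s.x); print(s.fun.reshape(-1,2))
T,bar=model(s.x); print(T(bar).mean(0), T([[0,0,0]]))
img=w['img'][:,:,::-1].copy()
P=[[0,111,50],[0,-111,50]]+[dpt(s.x[3],134,12,v) for v in(111,-111)]+foot+bar+[[53,100,160],[53,-100,160]]+back
for a,b in zip(P[::2],P[1::2]):
    q=proj(w,T([a,b])).astype(int); cv2.line(img,tuple(map(int,q[0])),tuple(map(int,q[1])),(0,0,255),1)
cv2.imwrite('pics/ov.png',cv2.resize(img[:130,220:500],None,fx=2.8,fy=2.8))
E
```

```text
[0.6156 0.0139 8.652  0.0295]
[[-0.3584 -1.8367]
 [-2.1142 -3.4743]
 [ 1.4538 -0.4961]
 [ 1.9111  1.0717]
 [-2.9332  1.8212]
 [-0.2253  0.7447]
 [-0.0669  3.6186]
 [-0.5216  2.7681]
 [-0.8612 -0.5306]
 [ 0.7052 -1.3202]]
[0.6794 0.0236 0.215 ] [[0.6156 0.0139 0.    ]]
```

View pics/ov.png

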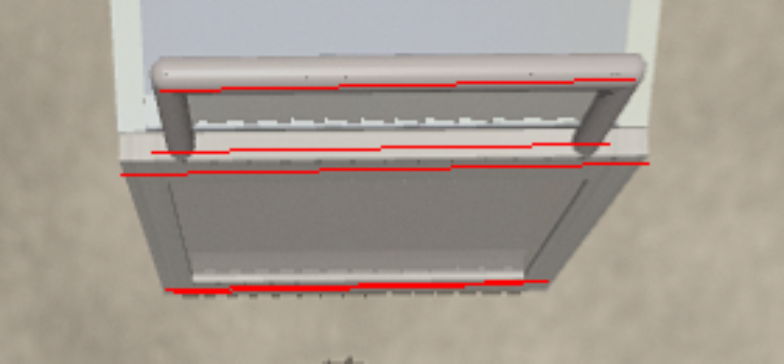

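```bash
python3 - <<'E'
from h import *
from scipy.optimize import least_squares
np.set_printoptions(precision=4,suppress=True)
w=cap('wrist');t=cap('top')
f=lambda x,y:(200+x/4-.375,90+y/4-.375)
g=lambda x,y:(220+x/2.8-.3,y/2.8-.3)
foot=[[0,112,0],[0,-112,0]]; back=[[236,112,172],[236,-112,172]]
def model(p):
    T=cabT(*p[:3]); return T,[dpt(p[3],177,6,v) for v in (p[4],-p[4])],[dpt(p[3],134,12,v) for v in (111,-111)]
def res(p):
    T,bar,ed=model(p)
    r=[proj(w,T(foot))-[g(165,292),g(549,286)], proj(w,T(bar))-[g(154,72),g(645,67)],proj(w,T(ed))-[g(122,161),g(648,158)],
       (proj(t,T(foot))-[f(435,380),f(655,350)])*1.5,(proj(t,T(back))-[f(380,85),f(628,52)])*1.5,(proj(t,T(bar))-[f(432,265),f(630,238)])*1.5]
    return np.vstack(r).ravel()
s=least_squares(res,[.62,.01,8.5,.2,90],loss='soft_l1'); print(s.x); print(s.fun.reshape(-1,2))
T,bar,_=model(s.x); print(T(bar).mean(0))
E
```

```text
[ 0.618   0.0151  8.0532  0.0124 90.6149]
[[ 3.7314 -1.9215]
 [-9.0912 -0.9139]
 [ 0.4649  0.731 ]
 [-0.3847  0.7045]
 [ 0.1511 -0.0048]
 [ 0.3189 -0.7896]
 [-3.4207  0.4637]
 [-0.6033  0.2671]
 [ 0.4297  2.0374]
 [ 0.0879  2.1207]
 [-2.363  -2.9004]
 [ 1.4775 -3.204 ]]
[0.6847 0.0245 0.2138]
```

```bash
python3 - <<'E'
from h import *
from scipy.optimize import least_squares
np.set_printoptions(precision=4,suppress=True)
w=cap('wrist');t=cap('top')
f=lambda x,y:(200+x/4-.375,90+y/4-.375)
g=lambda x,y:(220+x/2.8-.3,y/2.8-.3)
back=[[236,112,172],[236,-112,172]]
def model(p):
    D=lambda l,o,v:[dpt(p[3],l,o,k) for k in (v,-v)]
    return cabT(*p[:3]),D(177,6,p[4]),D(134,12,111),D(0,12,111)
def res(p):
    T,bar,ed,foot=model(p)
    r=[proj(w,T(foot))-[g(165,292),g(549,286)], proj(w,T(bar))-[g(154,72),g(645,67)],proj(w,T(ed))-[g(122,161),g(648,158)],
       (proj(t,T(foot))-[f(435,380),f(655,350)])*1.,(proj(t,T(back))-[f(380,85),f(628,52)])*1.5,(proj(t,T(bar))-[f(432,252),f(632,232)])*1.]
    return np.vstack(r).ravel()
s=least_squares(res,[.62,.01,8.5,.2,90],loss='soft_l1'); print(s.x); print(s.fun.reshape(-1,2))
T,bar,_,_=model(s.x); print(T(bar).mean(0))
print(mv([.60,-.02,.40],-82))
E
```

```text
[ 0.6235  0.016   8.0216  0.0482 90.2324]
[[ 0.2772  0.4636]
 [-0.5964  1.4484]
 [ 0.3173  0.5686]
 [-0.1048  0.6577]
 [-0.3307 -1.0827]
 [ 0.7271 -1.7522]
 [-2.7492 -0.8825]
 [ 0.4544 -1.1579]
 [ 0.1249 -0.1818]
 [-0.2525 -0.0409]
 [-1.5333  1.2364]
 [ 0.3899 -0.6692]]
[0.6843 0.0246 0.2161]
(array([ 0.479,  0.515, -0.002]), np.float64(0.996))
```

```bash
python3 - <<'E'
from h import *
print(mv([.684,.0246,.30],-82), get_state()['tcp_pos'])
E
```

```text
(array([1.073, 0.294, 0.665]), np.float64(0.996)) [0.51849797 0.0469926  0.39961213]
```

{"api": "send_rows", "payload": {
  "moves": [
    {"slide": [0.2,0.06,0.0],"turn": 0.08,"gripper": 1},
    {"slide": [0.4,0.12,0.0],"turn": 0.16,"gripper": 1},
    {"slide": [0.6,0.18,0.0],"turn": 0.24,"gripper": 1},
    {"slide": [0.8,0.24,0.1],"turn": 0.32,"gripper": 1},
    {"slide": [1,0.29,0.2],"turn": 0.39,"gripper": 1}
  ]
}}

```text
time_s: 6.15
tcp_pos: [0.6749, 0.0229, 0.3699]
eef_rot: [-179.9, -0.1, -27.9]
contact_force: [0.4, 1.0, 0.4]
gripper_width: 0.0875
gripper_force: 0.0
```

{"api": "send_rows", "payload": {
  "moves": [
    {"slide": [0,0,0.1],"turn": 0.08,"gripper": 1},
    {"slide": [0,0,0.2],"turn": 0.16,"gripper": 1},
    {"slide": [0,0,0.3],"turn": 0.24,"gripper": 1},
    {"slide": [0,0,0.4],"turn": 0.32,"gripper": 1},
    {"slide": [0,0,0.4],"turn": 0.39,"gripper": 1}
  ]
}}

```text
time_s: 6.57
tcp_pos: [0.6719, 0.0233, 0.3053]
eef_rot: [179.7, 0.1, -63.0]
contact_force: [-0.6, -0.1, -0.2]
gripper_width: 0.0875
gripper_force: 0.0
```

```bash
python3 - <<'E'
from h import *
s=get_state();print(s['time_s'],s['tcp_pos'],s['eef_rot'],s['joints'])
print(mv([.684,.0246,.22],-82),mv([.684,.0246,.196],-82))
E
```

```text
6.5667 [0.67185189 0.02331875 0.30533376] [ 1.79709038e+02  1.18858468e-01 -6.30111059e+01] [ 1.85212322e+01  1.85019638e+01  7.85088847e+00 -7.59518066e-02
 -7.96542257e+01  8.48180274e+00]
(array([ 0.03 , -0.079,  0.568]), np.float64(0.211)) (array([ 0.031, -0.08 ,  0.728]), np.float64(0.211))
```

{"api": "send_rows", "payload": {
  "moves": [
    {"slide": [0.01,-0.02,0.1],"turn": 0.08,"gripper": 1},
    {"slide": [0.03,-0.08,0.2],"turn": 0.16,"gripper": 1},
    {"slide": [0.03,-0.08,0.4],"turn": 0.21,"gripper": 1},
    {"slide": [0.03,-0.08,0.6],"turn": 0.21,"gripper": 1},
    {"slide": [0.03,-0.08,0.73],"turn": 0.21,"gripper": 1}
  ],
  "newtons": 12
}}

```text
time_s: 6.98
tcp_pos: [0.6847, 0.0248, 0.1967]
eef_rot: [179.8, 0.0, -81.6]
contact_force: [0.4, 0.1, -0.5]
gripper_width: 0.0877
gripper_force: 0.0
```

{"api": "send_rows", "payload": {
  "moves": [
    {"slide": [0,0,0],"turn": 0,"gripper": 0.3},
    {"slide": [0,0,0],"turn": 0,"gripper": 0.3},
    {"slide": [0,0,0],"turn": 0,"gripper": 0},
    {"slide": [0,0,0],"turn": 0,"gripper": 0},
    {"slide": [0,0,0],"turn": 0,"gripper": 0}
  ],
  "newtons": 12
}}

```text
time_s: 7.4
tcp_pos: [0.6867, 0.0246, 0.2018]
eef_rot: [-179.8, 0.0, -81.5]
contact_force: [0.7, -0.5, 0.5]
gripper_width: 0.0597
gripper_force: 0.0
```

```bash
python3 - <<'E'
from h import *
s=get_state();print(s)
c=cap('wrist','w5.png'); 
E
```

```text
{'time_s': 7.4, 'joints': array([ 1.82704749e+01,  2.24223900e+01,  2.30098898e-01,  1.72924224e-02,
       -6.76415890e+01, -9.81947795e+00]), 'qd': array([-0.08644251,  0.03192573, -0.45133144, -0.19716341,  0.14693231,
       -0.07753722]), 'joint_torque': array([ 4.08048998e-02, -5.98958051e+01,  2.88323414e+01,  6.89243317e+00,
        2.06661166e-02,  1.93315745e-04]), 'tcp_pos': array([0.68674273, 0.02463229, 0.20182223]), 'eef_rot': array([-1.79833584e+02,  1.25537747e-02, -8.15424300e+01]), 'contact_force': array([ 0.65320403, -0.51142718,  0.50723657]), 'moment': array([ 0.0153044 ,  0.00345294, -0.00788239]), 'gripper_force': 0.0, 'gripper_width': 0.05966192973203672}
```

View pics/w5.png

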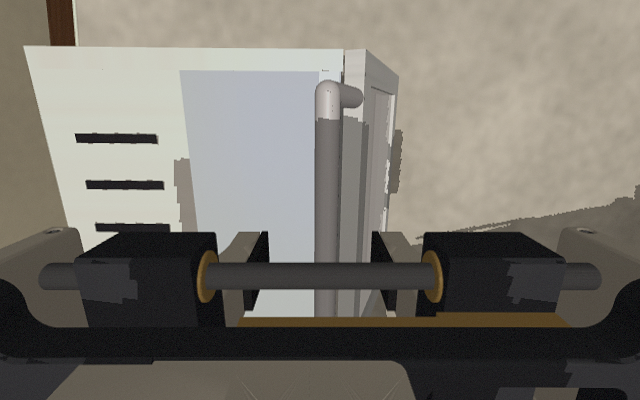

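{"api": "send_rows", "payload": {
  "moves": [
    {"slide": [0,0,0.03],"turn": 0,"gripper": 0},
    {"slide": [0,0,0.03],"turn": 0,"gripper": 0},
    {"slide": [0,0,0.03],"turn": 0,"gripper": 0},
    {"slide": [0,0,0.03],"turn": 0,"gripper": 0},
    {"slide": [0,0,0.03],"turn": 0,"gripper": 0}
  ]
}}

```text
time_s: 7.87
tcp_pos: [0.6859, 0.0244, 0.1954]
eef_rot: [-180.0, -0.0, -81.6]
contact_force: [-0.3, 0.7, 0.2]
gripper_width: 0.0227
gripper_force: 0.0
```

{"api": "send_rows", "payload": {
  "moves": [
    {"slide": [0,0,0],"turn": 0,"gripper": 0},
    {"slide": [0,0,0],"turn": 0,"gripper": 0},
    {"slide": [0,0,0],"turn": 0,"gripper": 0},
    {"slide": [0,0,0],"turn": 0,"gripper": 0},
    {"slide": [0,0,0],"turn": 0,"gripper": 0}
  ]
}}

```text
time_s: 8.28
tcp_pos: [0.6854, 0.0243, 0.195]
eef_rot: [179.9, 0.0, -81.6]
contact_force: [-2.3, -0.7, -1.4]
gripper_width: 0.0112
gripper_force: 12.0
```

```bash
cat > door.py <<'E'
from h import *
X,Y,YAW=.6235,.016,8.02
T=cabT(X,Y,YAW)
def bar(th): return T(dpt(th,177,6,0))[0]
def cabxy(p):
    a=np.radians(YAW); d=np.array(p)-[X,Y,0]; return np.array([d[0]*np.cos(a)+d[1]*np.sin(a),-d[0]*np.sin(a)+d[1]*np.cos(a),d[2]])*1000
E
python3 - <<'E'
from door import *
s=get_state();print(s['time_s'],s['tcp_pos'],s['eef_rot'],s['gripper_width'],s['gripper_force'],s['contact_force'])
print(cabxy(s['tcp_pos']), [(t,np.round(dpt(t,177,6,0),1)) for t in (0,.05,.1,.2)])
E
```

```text
8.2833 [0.68537527 0.02430585 0.19495691] [ 1.79926839e+02  1.78824286e-03 -8.15617182e+01] 0.01123369694911357 11.998550444841385 [-2.27731765 -0.69977306 -1.39110684]
[ 62.42891948  -0.40815084 194.9569075 ] [(0, array([ 69.3,   0. , 213. ])), (0.05, array([ 61.1,   0. , 216.2])), (0.1, array([ 52.7,   0. , 219.1])), (0.2, array([ 35.6,   0. , 223.5]))]
```

```bash
python3 - <<'E'
from door import *
ths=np.append(np.linspace(.045,2.0,26),[2.007]);P=np.array([dpt(t,177,6,0) for t in ths])
for k in range(0,25,5):
    d=(P[k+1:k+6]-P[k])/150; print(np.round(ths[k+5],2),[(round(-a[0],2),round(-a[2],2)) for a in d])
print(P[-1])
E
```

```text
0.44 [(np.float64(0.09), np.float64(-0.03)), (np.float64(0.18), np.float64(-0.05)), (np.float64(0.27), np.float64(-0.07)), (np.float64(0.36), np.float64(-0.07)), (np.float64(0.45), np.float64(-0.07))]
0.83 [(np.float64(0.09), np.float64(0.01)), (np.float64(0.18), np.float64(0.02)), (np.float64(0.27), np.float64(0.04)), (np.float64(0.36), np.float64(0.07)), (np.float64(0.45), np.float64(0.1))]
1.22 [(np.float64(0.08), np.float64(0.04)), (np.float64(0.16), np.float64(0.09)), (np.float64(0.24), np.float64(0.14)), (np.float64(0.31), np.float64(0.2)), (np.float64(0.37), np.float64(0.27))]
1.61 [(np.float64(0.06), np.float64(0.07)), (np.float64(0.12), np.float64(0.14)), (np.float64(0.16), np.float64(0.22)), (np.float64(0.21), np.float64(0.3)), (np.float64(0.24), np.float64(0.39))]
2.0 [(np.float64(0.03), np.float64(0.09)), (np.float64(0.05), np.float64(0.18)), (np.float64(0.07), np.float64(0.27)), (np.float64(0.08), np.float64(0.36)), (np.float64(0.08), np.float64(0.45))]
[-176.99877429    0.           43.96394997]
```

{"api": "send_rows", "payload": {
  "moves": [
    {"slide": [0,0.09,-0.03],"turn": 0,"gripper": 0},
    {"slide": [0,0.18,-0.05],"turn": 0,"gripper": 0},
    {"slide": [0,0.27,-0.07],"turn": 0,"gripper": 0},
    {"slide": [0,0.36,-0.07],"turn": 0,"gripper": 0},
    {"slide": [0,0.45,-0.07],"turn": 0,"gripper": 0}
  ]
}}

```text
time_s: 8.7
tcp_pos: [0.6214, 0.0152, 0.2077]
eef_rot: [-179.6, 0.0, -81.5]
contact_force: [3.1, 2.6, 3.4]
gripper_width: 0.0114
gripper_force: 12.0
```

{"api": "send_rows", "payload": {
  "moves": [
    {"slide": [0,0.09,0.01],"turn": 0,"gripper": 0},
    {"slide": [0,0.18,0.02],"turn": 0,"gripper": 0},
    {"slide": [0,0.27,0.04],"turn": 0,"gripper": 0},
    {"slide": [0,0.36,0.07],"turn": 0,"gripper": 0},
    {"slide": [0,0.45,0.1],"turn": 0,"gripper": 0}
  ]
}}

```text
time_s: 9.12
tcp_pos: [0.5542, 0.0056, 0.1925]
eef_rot: [-179.6, 0.1, -81.5]
contact_force: [3.5, 3.7, -0.9]
gripper_width: 0.0114
gripper_force: 12.0
```

```bash
python3 - <<'E'
from door import *
s=get_state();print(cabxy(s['tcp_pos'])+[0,0,19],dpt(.83,177,6,0),s['gripper_width'],s['contact_force'],s['joints'])
E
```

```text
[-70.03087066  -0.66175044 211.45776917] [np.float64(-73.4879304648109), 0, np.float64(211.13511124518803)] 0.011442305783850816 [ 3.52211823  3.70116068 -0.90830213] [ 2.08388478e+01  1.04807996e+01 -1.78423824e+01  2.73936421e-02
 -6.13138895e+01 -1.23603902e+01]
```

Forces are small; continue along the arc.

{"api": "send_rows", "payload": {
  "moves": [
    {"slide": [0,0.08,0.04],"turn": 0,"gripper": 0},
    {"slide": [0,0.16,0.09],"turn": 0,"gripper": 0},
    {"slide": [0,0.24,0.14],"turn": 0,"gripper": 0},
    {"slide": [0,0.31,0.2],"turn": 0,"gripper": 0},
    {"slide": [0,0.37,0.27],"turn": 0,"gripper": 0}
  ]
}}

```text
time_s: 9.53
tcp_pos: [0.4976, -0.0027, 0.1515]
eef_rot: [-179.8, 0.1, -81.5]
contact_force: [-9.2, 7.1, 10.5]
gripper_width: 0.0115
gripper_force: 12.0
```

{"api": "send_rows", "payload": {
  "moves": [
    {"slide": [0,0.06,0.07],"turn": 0,"gripper": 0},
    {"slide": [0,0.12,0.14],"turn": 0,"gripper": 0},
    {"slide": [0,0.16,0.22],"turn": 0,"gripper": 0},
    {"slide": [0,0.21,0.3],"turn": 0,"gripper": 0},
    {"slide": [0,0.24,0.39],"turn": 0,"gripper": 0}
  ]
}}

```text
time_s: 9.95
tcp_pos: [0.4607, -0.0082, 0.0919]
eef_rot: [-180.0, 0.1, -81.6]
contact_force: [-9.2, 8.2, 5.1]
gripper_width: 0.0115
gripper_force: 12.0
```

```bash
python3 - <<'E'
from door import *
s=get_state();print(cabxy(s['tcp_pos'])+[0,0,19],dpt(1.61,177,6,0),s['gripper_width'],s['contact_force'],s['joints'])
E
```

```text
[-164.56988757   -1.2840577   110.91107089] [np.float64(-165.56657209724827), 0, np.float64(112.87058297778614)] 0.01149363179818847 [-9.20064459  8.15643704  5.07232817] [ 23.5001307    8.35936169 -35.94034287  -0.11402653 -45.66515213
 -15.00417697]
```

{"api": "send_rows", "payload": {
  "moves": [
    {"slide": [0,0.04,0.09],"turn": 0,"gripper": 0},
    {"slide": [0,0.06,0.18],"turn": 0,"gripper": 0},
    {"slide": [0,0.08,0.27],"turn": 0,"gripper": 0},
    {"slide": [0,0.09,0.36],"turn": 0,"gripper": 0},
    {"slide": [0,0.09,0.46],"turn": 0,"gripper": 0}
  ]
}}

```text
time_s: 10.37
tcp_pos: [0.4484, -0.0101, 0.0227]
eef_rot: [-179.9, 0.1, -81.6]
contact_force: [-4.3, 7.4, 1.3]
gripper_width: 0.0114
gripper_force: 12.0
```

```bash
python3 - <<'E'
from door import *
s=get_state();print(cabxy(s['tcp_pos'])+[0,0,19],dpt(2.007,177,6,0),s['gripper_width'],s['contact_force'],s['joints'])
E
```

```text
[-177.05730638   -1.36760669   41.7451734 ] [np.float64(-176.9987742895523), 0, np.float64(43.963949967394235)] 0.011447482654926969 [-4.30539913  7.35647791  1.33525445] [ 23.98812008  13.73807592 -41.79925311  -0.08851159 -34.37354395
 -15.48613154]
```

{"api": "send_rows", "payload": {
  "moves": [
    {"slide": [0,0,0.02],"turn": 0,"gripper": 0},
    {"slide": [0,0,0.04],"turn": 0,"gripper": 0},
    {"slide": [0,0,0.04],"turn": 0,"gripper": 0},
    {"slide": [0,0,0.04],"turn": 0,"gripper": 0},
    {"slide": [0,0,0.04],"turn": 0,"gripper": 0}
  ]
}}

```text
time_s: 10.78
tcp_pos: [0.4485, -0.0106, 0.0169]
eef_rot: [-180.0, 0.0, -81.6]
contact_force: [-3.9, 3.7, -1.2]
gripper_width: 0.0113
gripper_force: 12.0
```

{"api": "send_rows", "payload": {
  "moves": [
    {"slide": [0,0,-0.03],"turn": 0,"gripper": 0.35},
    {"slide": [0,0,-0.03],"turn": 0,"gripper": 0.35},
    {"slide": [0,0,-0.03],"turn": 0,"gripper": 0.35},
    {"slide": [0,0,-0.03],"turn": 0,"gripper": 0.35},
    {"slide": [0,0,-0.03],"turn": 0,"gripper": 0.35}
  ]
}}

```text
time_s: 11.2
tcp_pos: [0.4488, -0.0109, 0.0215]
eef_rot: [-180.0, 0.0, -81.6]
contact_force: [-0.0, 0.2, -0.2]
gripper_width: 0.0301
gripper_force: 0.0
```

{"api": "send_rows", "payload": {
  "moves": [
    {"slide": [0,0,-0.2],"turn": 0,"gripper": 0.35},
    {"slide": [0,0,-0.4],"turn": 0,"gripper": 0.35},
    {"slide": [0,0,-0.6],"turn": 0,"gripper": 0.5},
    {"slide": [0,0,-0.8],"turn": 0,"gripper": 0.8},
    {"slide": [0,0,-1],"turn": 0,"gripper": 1}
  ]
}}

```text
time_s: 11.62
tcp_pos: [0.4482, -0.011, 0.1729]
eef_rot: [-180.0, 0.0, -81.6]
contact_force: [2.1, 0.5, 0.4]
gripper_width: 0.0452
gripper_force: 0.0
```

```bash
python3 - <<'E'
from door import *
s=get_state();print(s['tcp_pos'],s['joints'])
print(mv([.42,.30,.30],-164.5), mv([.50,.36,.25],-164.5))
E
```

```text
[ 0.4482107  -0.01103765  0.17293343] [ 2.39176839e+01  1.36004183e+00 -3.11643730e+01  9.16013139e-04
 -5.74639600e+01 -1.54771982e+01]
(array([-2.079, -0.119, -0.847]), np.float64(0.922)) (array([-2.396, -0.705, -0.514]), np.float64(0.922))
```

{"api": "send_rows", "payload": {
  "moves": [
    {"slide": [-0.2,-0.05,-0.1],"turn": 0.08,"gripper": 1},
    {"slide": [-0.4,-0.1,-0.2],"turn": 0.16,"gripper": 1},
    {"slide": [-0.6,-0.15,-0.3],"turn": 0.24,"gripper": 1},
    {"slide": [-0.8,-0.2,-0.4],"turn": 0.32,"gripper": 1},
    {"slide": [-1,-0.25,-0.51],"turn": 0.39,"gripper": 1}
  ]
}}

```text
time_s: 12.03
tcp_pos: [0.4632, 0.1443, 0.2487]
eef_rot: [-180.0, 0.0, -117.0]
contact_force: [1.1, 0.2, -0.3]
gripper_width: 0.0786
gripper_force: 0.0
```

```bash
python3 - <<'E'
from door import *
s=get_state();print(s['tcp_pos'],s['eef_rot'],s['joints'])
print(mv([.515,.365,.25],-164.5))
E
```

```text
[0.46324765 0.14425549 0.24866698] [-1.79997579e+02  2.04949668e-02 -1.17031276e+02] [ 4.05772029e+01  1.48960692e+00 -2.04840670e+01 -6.00598916e-03
 -6.80064544e+01 -6.76062306e+01]
(array([-1.468,  0.361, -0.008]), np.float64(0.527))
```

{"api": "send_rows", "payload": {
  "moves": [
    {"slide": [-0.2,0.05,0],"turn": 0.08,"gripper": 1},
    {"slide": [-0.4,0.1,0],"turn": 0.16,"gripper": 1},
    {"slide": [-0.6,0.2,0],"turn": 0.24,"gripper": 1},
    {"slide": [-0.8,0.3,0],"turn": 0.32,"gripper": 1},
    {"slide": [-1,0.36,0],"turn": 0.39,"gripper": 1}
  ]
}}

```text
time_s: 12.45
tcp_pos: [0.482, 0.303, 0.2479]
eef_rot: [180.0, 0.0, -152.1]
contact_force: [0.6, -0.2, 0.7]
gripper_width: 0.0873
gripper_force: 0.0
```

```bash
python3 - <<'E'
from door import *
s=get_state();print(s['tcp_pos'],s['eef_rot'],s['joints'])
print(mv([.515,.365,.25],-164.5))
E
```

```text
[0.48198598 0.30299573 0.24785313] [ 1.79986241e+02  3.49456633e-04 -1.52106292e+02] [ 5.18343117e+01  9.85963768e+00 -1.10661628e+01 -1.33120892e-02
 -6.90682973e+01 -1.13935848e+02]
(array([-0.388,  0.262, -0.014]), np.float64(0.138))
```

{"api": "send_rows", "payload": {
  "moves": [
    {"slide": [-0.15,0.1,0],"turn": 0.07,"gripper": 1},
    {"slide": [-0.3,0.2,0],"turn": 0.14,"gripper": 1},
    {"slide": [-0.39,0.26,0],"turn": 0.14,"gripper": 1},
    {"slide": [-0.39,0.26,0],"turn": 0.14,"gripper": 1},
    {"slide": [-0.39,0.26,0],"turn": 0.14,"gripper": 1}
  ]
}}

```text
time_s: 12.87
tcp_pos: [0.5156, 0.3637, 0.2467]
eef_rot: [-179.9, -0.1, -164.3]
contact_force: [-0.7, 0.2, -0.4]
gripper_width: 0.0876
gripper_force: 0.0
```

```bash
python3 - <<'E'
from door import *
s=get_state();print(s['tcp_pos'],s['eef_rot'],s['joints'])
c=cap('wrist','w6.png')
T2=cabT(.5513,.3751,15.5)
P=[[-43,-8,46],[-43,8,46],[-23,8,46],[-23,-8,46],[-55,-40,6],[-55,40,6],[55,40,6],[55,-40,6]]
print(np.round(proj(c,T2(P))))
E
```

```text
[0.51564698 0.36370956 0.24670603] [-1.79942120e+02 -8.46869760e-02 -1.64305896e+02] [ 5.28892475e+01  1.58349029e+01 -3.41017777e+00 -5.38808417e-03
 -7.08573695e+01 -1.27193329e+02]
[[315. 172.]
 [327. 172.]
 [327. 188.]
 [315. 188.]
 [291. 158.]
 [350. 158.]
 [348. 233.]
 [293. 233.]]
```

View pics/w6.png

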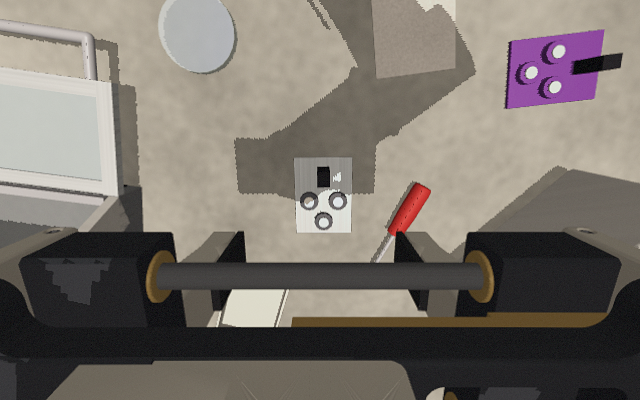

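```bash
python3 - <<'E'
from door import *
T2=cabT(.5502,.379,15.5)
p=T2([-39,0,26])[0]; print(p, mv(p,-164.5))
E
```

```text
[0.51261841 0.3685777  0.026     ] (array([0.006, 0.042, 1.474]), np.float64(0.002))
```

{"api": "send_rows", "payload": {
  "moves": [
    {"slide": [0,0.04,0.25],"turn": 0,"gripper": 1},
    {"slide": [0,0.04,0.5],"turn": 0,"gripper": 1},
    {"slide": [0,0.04,0.75],"turn": 0,"gripper": 1},
    {"slide": [0,0.04,0.9],"turn": 0,"gripper": 0.6},
    {"slide": [0,0.04,1],"turn": 0,"gripper": 0.6}
  ],
  "newtons": 40
}}

```text
time_s: 13.33
tcp_pos: [0.5126, 0.3668, 0.0951]
eef_rot: [-179.9, -0.2, -164.4]
contact_force: [0.2, 0.9, -0.1]
gripper_width: 0.0791
gripper_force: 0.0
```

{"api": "send_rows", "payload": {
  "moves": [
    {"slide": [0.01,0,0.15],"turn": 0,"gripper": 0.6},
    {"slide": [0.01,0,0.3],"turn": 0,"gripper": 0.6},
    {"slide": [0.01,0,0.4],"turn": 0,"gripper": 0.5},
    {"slide": [0.01,0,0.47],"turn": 0,"gripper": 0.4},
    {"slide": [0.01,0,0.47],"turn": 0,"gripper": 0.35}
  ]
}}

```text
time_s: 13.75
tcp_pos: [0.5116, 0.367, 0.0256]
eef_rot: [-179.9, -0.2, -164.4]
contact_force: [-0.3, -0.1, -0.9]
gripper_width: 0.0467
gripper_force: 0.0
```

```bash
python3 - <<'E'
from door import *
s=get_state();print(s['tcp_pos'],s['eef_rot'],s['gripper_width'],s['contact_force'])
c=cap('wrist','w7.png')
E
```

```text
[0.51158581 0.36701291 0.02556351] [-1.79900308e+02 -1.59876228e-01 -1.64386792e+02] 0.046657680547290935 [-0.26654303 -0.12448432 -0.93182407]
```

View pics/w7.png

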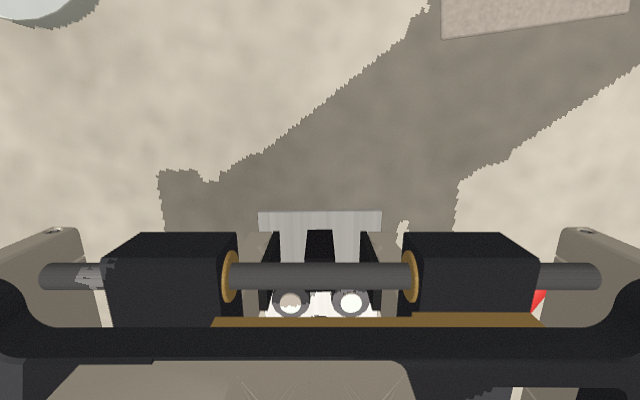

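{"api": "send_rows", "payload": {
  "moves": [
    {"slide": [0,0,0],"turn": 0,"gripper": 0},
    {"slide": [0,0,0],"turn": 0,"gripper": 0},
    {"slide": [0,0,0],"turn": 0,"gripper": 0},
    {"slide": [0,0,0],"turn": 0,"gripper": 0},
    {"slide": [0,0,0],"turn": 0,"gripper": 0}
  ],
  "newtons": 40
}}

```text
time_s: 14.22
tcp_pos: [0.513, 0.3691, 0.0284]
eef_rot: [180.0, 0.1, -164.3]
contact_force: [-1.2, -0.8, 5.1]
gripper_width: 0.0158
gripper_force: 40.0
```

{"api": "send_rows", "payload": {
  "moves": [
    {"slide": [0,0,0],"turn": 0,"gripper": 0},
    {"slide": [0,0,0],"turn": 0,"gripper": 0},
    {"slide": [0,0,0],"turn": 0,"gripper": 0},
    {"slide": [0,0,0],"turn": 0,"gripper": 0},
    {"slide": [0,0,0],"turn": 0,"gripper": 0}
  ]
}}

```text
time_s: 14.63
tcp_pos: [0.513, 0.3691, 0.0284]
eef_rot: [180.0, 0.1, -164.3]
contact_force: [-1.5, -0.2, 6.0]
gripper_width: 0.0156
gripper_force: 40.0
```

```bash
python3 - <<'E'
from door import *
np.set_printoptions(precision=4,suppress=True)
s=get_state();print(s['time_s'],s['tcp_pos'],s['eef_rot'],s['gripper_width'],s['gripper_force'],s['contact_force'])
c=cap('wrist')
R=Ro.from_euler('xyz',s['eef_rot'],degrees=True).as_matrix()
for p in [(259,211),(381,210)]:
    q=onz(c,p,.006); print(q,R.T@(q-s['tcp_pos']))
# the rear edge row by gradient at several columns
g=cv2.cvtColor(c['img'],cv2.COLOR_RGB2GRAY).astype(int)
for u in (270,285,355,370): print(u,g[200:225,u])
E
```

```text
14.6333 [0.513  0.3691 0.0284] [ 179.9715    0.0642 -164.3389] 0.015634519150922076 40.00477731227875 [-1.4988 -0.2216  5.9898]
[0.5094 0.3273 0.006 ] [ 0.0147 -0.0392  0.0224]
[0.4876 0.4032 0.006 ] [0.0153 0.0397 0.0224]
270 [112 113 113 116 113 117 130 151 164 165 163 163 162 161 163 162 163 161
 162 162 161 160 159 161 161]
285 [115 116 117 116 116 118 127 149 161 161 162 162 161 161 161 162 160 162
 162 162 161 160 161 162 161]
355 [128 127 126 125 127 126 123 139 158 161 159 160 160 159 159 160 161 162
 159 161 160 161 160 161 161]
370 [125 126 128 126 123 120 121 138 160 164 164 163 164 162 164 163 164 165
 164 163 163 164 164 164 163]
```

{"api": "send_rows", "payload": {
  "moves": [
    {"slide": [0,0,-0.05],"turn": 0,"gripper": 0},
    {"slide": [0,0,-0.15],"turn": 0,"gripper": 0},
    {"slide": [0,0,-0.3],"turn": 0,"gripper": 0},
    {"slide": [0,0,-0.5],"turn": 0,"gripper": 0},
    {"slide": [0,0,-0.65],"turn": 0,"gripper": 0}
  ]
}}

```text
time_s: 15.1
tcp_pos: [0.5127, 0.3688, 0.1269]
eef_rot: [180.0, 0.0, -164.3]
contact_force: [-0.4, 0.9, -0.7]
gripper_width: 0.0154
gripper_force: 40.0
```

```bash
python3 - <<'E'
from door import *
np.set_printoptions(precision=4,suppress=True)
s=get_state();print(s['time_s'],s['tcp_pos'],s['eef_rot'],s['gripper_width'],s['gripper_force'],s['contact_force'],s['moment'],s['joints'])
c=cap('wrist')
g=cv2.cvtColor(c['img'],cv2.COLOR_RGB2GRAY).astype(int)
for u in (270,285,355,370): print(u,g[195:225,u])
print(mv(T([-150,60,130])[0],-172),mv(T([-150,0,130])[0],-172))
E
```

```text
15.1 [0.5127 0.3688 0.1269] [ 179.9945    0.0266 -164.3418] 0.015423207123002255 39.992764592170715 [-0.3862  0.897  -0.6819] [ 0.2023 -0.2259 -0.0556] [  53.4127   20.9284  -12.5593    0.0143  -56.488  -127.7624]
270 [110 110 110 113 111 112 113 111 111 111 109 116 141 155 155 155 154 154
 155 153 153 154 153 151 153 152 150 152 151 149]
285 [110 108 107 109 108 107 106 106 110 108 110 119 139 153 152 153 151 153
 152 152 153 152 153 151 154 151 154 151 152 152]
355 [184 184 182 183 181 179 180 180 179 175 145 112 132 152 151 152 150 151
 151 151 151 153 151 152 150 151 151 152 152 152]
370 [182 184 185 184 183 184 185 187 190 185 151 109 134 155 156 153 154 154
 155 154 153 153 153 156 154 155 155 153 156 156]
(array([ 0.879, -1.941,  0.001]), np.float64(0.086)) (array([ 0.932, -2.338, -0.001]), np.float64(0.086))
```

{"api": "send_rows", "payload": {
  "moves": [
    {"slide": [0.1,-0.05,0],"turn": 0.02,"gripper": 0},
    {"slide": [0.28,-0.17,0],"turn": 0.04,"gripper": 0},
    {"slide": [0.46,-0.34,0],"turn": 0.06,"gripper": 0},
    {"slide": [0.64,-0.51,0],"turn": 0.086,"gripper": 0},
    {"slide": [0.78,-0.7,0],"turn": 0.086,"gripper": 0}
  ]
}}

```text
time_s: 15.57
tcp_pos: [0.4264, 0.2345, 0.1246]
eef_rot: [-180.0, -0.0, -172.2]
contact_force: [0.2, -1.0, -1.4]
gripper_width: 0.0155
gripper_force: 40.0
```

```bash
python3 - <<'E'
from door import *
np.set_printoptions(precision=4,suppress=True)
s=get_state();print(s['time_s'],s['tcp_pos'],s['eef_rot'],s['joints'])
print(mv(T([-150,0,130])[0],-172))
E
```

```text
15.5667 [0.4264 0.2345 0.1246] [-179.9939   -0.0489 -172.2064] [  52.0012    8.3154  -30.6182   -0.0382  -51.1058 -134.1836]
(array([-0.105, -1.625, -0.036]), np.float64(-0.002))
```

{"api": "send_rows", "payload": {
  "moves": [
    {"slide": [0,-0.2,-0.03],"turn": 0,"gripper": 0},
    {"slide": [0,-0.4,-0.03],"turn": 0,"gripper": 0},
    {"slide": [0,-0.6,-0.03],"turn": 0,"gripper": 0},
    {"slide": [0,-0.8,-0.03],"turn": 0,"gripper": 0},
    {"slide": [0,-1,-0.03],"turn": 0,"gripper": 0}
  ]
}}

```text
time_s: 15.98
tcp_pos: [0.4486, 0.0862, 0.1297]
eef_rot: [180.0, 0.0, -172.1]
contact_force: [0.9, -0.1, -1.2]
gripper_width: 0.0154
gripper_force: 40.0
```

{"api": "send_rows", "payload": {
  "moves": [
    {"slide": [-0.02,-0.2,0],"turn": 0,"gripper": 0},
    {"slide": [-0.04,-0.37,0],"turn": 0,"gripper": 0},
    {"slide": [-0.07,-0.5,0],"turn": 0,"gripper": 0},
    {"slide": [-0.1,-0.6,0],"turn": 0,"gripper": 0},
    {"slide": [-0.1,-0.62,0],"turn": 0,"gripper": 0}
  ]
}}

```text
time_s: 16.4
tcp_pos: [0.477, -0.0044, 0.1294]
eef_rot: [-180.0, 0.0, -172.2]
contact_force: [0.5, 1.1, -0.7]
gripper_width: 0.0153
gripper_force: 40.0
```

```bash
cat > fl.py <<'E'
from door import *
import sys
np.set_printoptions(precision=4,suppress=True)
def rep(goal=None,yaw=-172):
    s=get_state();print(s['time_s'],'cab',np.round(cabxy(s['tcp_pos']),1),'yaw',s['eef_rot'],'F',np.round(s['contact_force'],1),s['joints'].round(1))
    if goal is not None: print(mv(T(goal)[0],yaw))
E
python3 - <<'E'
from fl import *
rep([-60,0,110])
c=cap('wrist')
g=cv2.cvtColor(c['img'],cv2.COLOR_RGB2GRAY).astype(int)
for u in (270,370): print(u,g[195:225,u])
c=cap('top','top8.png');s=cap('side','side8.png')
for n in('top','side'):
  for t in ['door','door_handle','chamber_floor','door_hinge']:
    for r in optics.look_for(n,t)[:2]: print(n,t,round(r['p'],2),cabxy(r['location']).round())
E
```

```text
16.4 cab [-147.9    0.3  129.4] yaw [-179.9923    0.0004 -172.2049] F [ 0.5  1.1 -0.7] [  23.2    7.   -31.4    0.   -51.5 -105.4]
(array([-0.586,  0.   ,  0.13 ]), np.float64(-0.002))
270 [130 131 128 129 128 129 128 130 126 119 105 112 130 146 150 147 146 147
 146 145 146 145 146 146 143 144 146 143 143 143]
370 [118 121 120 122 119 121 122 120 120 118 113 107 130 146 147 147 147 147
 146 149 147 145 148 146 147 147 147 148 149 146]
top door 0.88 [-31.   4.  53.]
top door_handle 0.94 [-32.   7.  52.]
top chamber_floor 0.68 [ 89.   2. 170.]
top door_hinge 0.65 [-37.   3.  54.]
side door 0.98 [-68.  39.  46.]
side door_handle 0.74 [-70.  38.  46.]
side chamber_floor 0.76 [84. 72. 83.]
side door_hinge 0.8 [-74.  38.  49.]
side door_hinge 0.7 [-204.  201.   16.]
```

{"api": "send_rows", "payload": {
  "moves": [
    {"slide": [-0.1,0,0.03],"turn": 0,"gripper": 0},
    {"slide": [-0.25,0,0.06],"turn": 0,"gripper": 0},
    {"slide": [-0.4,0,0.09],"turn": 0,"gripper": 0},
    {"slide": [-0.54,0,0.13],"turn": 0,"gripper": 0},
    {"slide": [-0.63,0,0.13],"turn": 0,"gripper": 0}
  ]
}}

```text
time_s: 17.37
tcp_pos: [0.5715, 0.0109, 0.1086]
eef_rot: [-180.0, -0.1, -172.1]
contact_force: [-0.1, 0.8, -0.6]
gripper_width: 0.0159
gripper_force: 40.0
```

{"api": "send_rows", "payload": {
  "moves": [
    {"slide": [-0.1,0,0.02],"turn": 0,"gripper": 0},
    {"slide": [-0.2,0,0.04],"turn": 0,"gripper": 0},
    {"slide": [-0.28,0,0.06],"turn": 0,"gripper": 0},
    {"slide": [-0.33,0,0.08],"turn": 0,"gripper": 0},
    {"slide": [-0.33,0,0.08],"turn": 0,"gripper": 0}
  ]
}}

```text
time_s: 17.78
tcp_pos: [0.6199, 0.0174, 0.0968]
eef_rot: [-180.0, -0.1, -172.1]
contact_force: [-0.6, 0.1, -1.8]
gripper_width: 0.0159
gripper_force: 40.0
```

```bash
python3 - <<'E'
from fl import *
rep([8,0,96])
c=cap('wrist','w9.png')
# sill / cabinet side walls: project sill line & chamber side edges for pixel search
P=[[0,100,50],[0,-100,50],[0,111,44],[0,-111,44],[-134,111,50],[-134,-111,50],[-177,0,50]]
print(proj(c,T(P)).round())
E
```

```text
17.7833 cab [-3.4  1.9 96.8] yaw [-179.9871   -0.0586 -172.0957] F [-0.6  0.1 -1.8] [  19.6   21.7  -15.9    0.   -52.5 -101.7]
(array([-0.076, -0.013,  0.005]), np.float64(-0.001))
[[452. 223.]
 [183. 224.]
 [463. 220.]
 [172. 221.]
 [497.  19.]
 [136.  20.]
 [315. -65.]]
```

```bash
python3 - <<'E'
from fl import *
c=cap('wrist')
g=cv2.GaussianBlur(cv2.cvtColor(c['img'],cv2.COLOR_RGB2GRAY),(3,3),0).astype(int)
for x in (-120,-90,-60):
    q=proj(c,T([[x,111,50],[x,-111,50]])); v=int(q[0,1].round())
    print(x,v,q[:,0].round(1)); 
    for u in q[:,0].astype(int): print('   ',u-14,g[v,u-14:u+15])
for y in (-60,60):
    q=proj(c,T([-134,y,50]))[0].astype(int); print(y,q,g[max(q[1]-14,0):q[1]+15,q[0]])
E
```

```text
-120 46 [492.3 140.3]
    478 [133 131 132 133 134 133 132 129 128 127 128 130 131 132 132 127 114 103
  99  99  99  99  99  98  98  98  97  97  97]
    126 [166 166 166 165 165 164 164 163 163 163 164 165 166 166 170 182 196 202
 202 202 203 204 206 207 207 207 208 207 206]
-90 96 [484.9 148.3]
    470 [211 209 209 209 210 211 209 195 164 135 127 129 130 132 133 131 120 105
  97  96  96  95  96  96  96  96  96  95  95]
    134 [176 176 177 177 177 177 177 178 178 178 179 179 178 178 180 190 200 203
 202 202 203 204 206 206 207 208 207 206 205]
-60 143 [478.2 155.6]
    464 [133 132 132 134 134 134 132 130 129 129 130 131 133 134 132 120 104  94
  93  94  94  93  93  93  93  93  92  92  92]
    141 [172 172 172 173 173 172 172 171 171 171 171 171 171 170 173 183 196 203
 204 203 204 205 205 206 207 207 207 206 205]
-60 [219  22] [182 182 181 181 182 182 182 182 181 181 181 180 188 205 213 213 213 213
 211 211 211 211 211 211 211 211 212 212 212]
60 [413  21] [164 164 164 164 164 164 164 163 163 163 162 161 168 188 208 213 213 212
 212 211 209 208 209 210 212 212 213 213 213]
```

{"api": "send_rows", "payload": {
  "moves": [
    {"slide": [-0.03,0,0],"turn": 0,"gripper": 0},
    {"slide": [-0.075,-0.005,0],"turn": 0,"gripper": 0},
    {"slide": [-0.075,-0.005,0.02],"turn": 0,"gripper": 0},
    {"slide": [-0.075,-0.005,0.035],"turn": 0,"gripper": 0},
    {"slide": [-0.075,-0.005,0.045],"turn": 0,"gripper": 0}
  ]
}}

```text
time_s: 18.3
tcp_pos: [0.6301, 0.018, 0.0907]
eef_rot: [180.0, -0.0, -172.1]
contact_force: [-0.1, 0.5, -0.8]
gripper_width: 0.0155
gripper_force: 40.0
```

```bash
python3 - <<'E'
from fl import *
rep([8,1,89])
E
```

```text
18.3 cab [ 6.8  1.  90.7] yaw [ 179.9949   -0.0271 -172.11  ] F [-0.1  0.5 -0.8] [  19.3   22.9  -14.9   -0.   -52.2 -101.4]
(array([-0.008, -0.   ,  0.011]), np.float64(-0.001))
```

{"api": "send_rows", "payload": {
  "moves": [
    {"slide": [-0.01,0,0.006],"turn": 0,"gripper": 0},
    {"slide": [-0.01,0,0.012],"turn": 0,"gripper": 0},
    {"slide": [-0.01,0,0.016],"turn": 0,"gripper": 0},
    {"slide": [-0.01,0,0.02],"turn": 0,"gripper": 0},
    {"slide": [-0.01,0,0.02],"turn": 0,"gripper": 0}
  ]
}}

```text
time_s: 18.72
tcp_pos: [0.6319, 0.0183, 0.0884]
eef_rot: [-180.0, 0.0, -172.1]
contact_force: [-0.5, 0.1, 0.9]
gripper_width: 0.0157
gripper_force: 40.0
```

```bash
python3 - <<'E'
from fl import *
rep([8,1,89])
E
```

```text
18.7167 cab [ 8.6  1.1 88.4] yaw [-179.9977    0.0095 -172.0903] F [-0.5  0.1  0.9] [  19.3   23.2  -14.8    0.   -52.  -101.4]
(array([ 0.004, -0.   , -0.004]), np.float64(-0.001))
```

{"api": "send_rows", "payload": {
  "moves": [
    {"slide": [0,0,0],"turn": 0,"gripper": 0},
    {"slide": [0,0,0],"turn": 0,"gripper": 0},
    {"slide": [0,0,0],"turn": 0,"gripper": 0},
    {"slide": [0,0,0],"turn": 0,"gripper": 0},
    {"slide": [0,0,0],"turn": 0,"gripper": 0}
  ],
  "newtons": 3
}}

```text
time_s: 19.13
tcp_pos: [0.6323, 0.0183, 0.0884]
eef_rot: [-180.0, 0.0, -172.1]
contact_force: [0.0, 0.3, 2.2]
gripper_width: 0.0161
gripper_force: 3.0
```

```bash
python3 - <<'E'
from fl import *
rep()
c=cap('wrist')
g=cv2.cvtColor(c['img'],cv2.COLOR_RGB2GRAY).astype(int)
for u in (270,290,350,370): print(u,g[195:225,u])
E
```

```text
19.1333 cab [ 9.   1.1 88.4] yaw [-179.9991    0.0422 -172.0882] F [0.  0.3 2.2] [  19.3   23.2  -14.8    0.   -52.  -101.4]
270 [137 140 140 138 137 136 138 140 137 115  92 115 133 140 136 137 137 133
 135 135 135 135 134 134 133 132 132 131 132 132]
290 [138 137 137 138 136 136 138 140 136 112  92 112 130 132 131 130 131 133
 131 131 131 129 130 130 130 129 132 129 132 131]
350 [137 137 139 136 136 138 139 138 140 122  99 114 136 140 138 140 139 139
 137 138 137 137 138 138 138 139 138 138 138 137]
370 [137 138 137 138 137 137 139 139 138 121  94 113 131 135 134 133 135 134
 134 132 135 133 136 134 135 135 133 134 134 136]
```

{"api": "send_rows", "payload": {
  "moves": [
    {"slide": [0,0,0],"turn": 0,"gripper": 0.2},
    {"slide": [0,0,0],"turn": 0,"gripper": 0.22},
    {"slide": [0,0,0],"turn": 0,"gripper": 0.25},
    {"slide": [0,0,0],"turn": 0,"gripper": 0.3},
    {"slide": [0,0,0],"turn": 0,"gripper": 0.4}
  ]
}}

```text
time_s: 19.6
tcp_pos: [0.6318, 0.0182, 0.088]
eef_rot: [-180.0, -0.0, -172.1]
contact_force: [0.2, 0.9, 0.4]
gripper_width: 0.0289
gripper_force: 0.0
```

```bash
python3 - <<'E'
from fl import *
rep()
c=cap('wrist')
g=cv2.cvtColor(c['img'],cv2.COLOR_RGB2GRAY).astype(int)
for u in (270,290,350,370): print(u,g[190:225,u])
print(g[212,230:410:3])
P=[[-9,-40,68],[-9,40,68],[-9,-40,66],[0,0,50]];print(proj(c,T(P)).round(1))
E
```

```text
19.6 cab [ 8.5  1.1 88. ] yaw [-179.9998   -0.0189 -172.0968] F [0.2 0.9 0.4] [  19.3   23.2  -14.8   -0.   -52.  -101.4]
270 [140 137 134 137 135 137 138 140 139 138 138 136 140 141 141 127 101 100
 102 123 139 138 139 137 137 135 137 136 134 134 132 132 134 130 131]
290 [139 138 134 135 135 137 137 140 139 138 136 137 136 139 140 139 121  98
 103 119 132 129 129 128 127 130 130 130 128 129 128 130 130 130 128]
350 [138 134 132 133 133 135 137 137 137 135 134 137 140 138 138 139 122 106
 105 127 139 137 136 138 136 138 138 136 137 136 135 137 136 136 136]
370 [137 133 130 133 133 135 137 138 138 139 136 138 139 139 137 139 124  99
 104 124 136 134 134 133 134 134 134 133 133 132 133 131 132 133 133]
[ 81  79  76  82  83  85  85  84  84  82 134 133 133 131 138 134 132 135
 132 133 129 132 132 134 126 131 132 134 134 135 134 134 134 130 136 136
 134 135 137 137 136 135 131 132 133 129 133 133 136 134 131  87  88  84
  90  88  90  87  89  88]
[[255.2 208.2]
 [380.9 207.8]
 [255.9 207.2]
 [318.2 212.2]]
```

{"api": "send_rows", "payload": {
  "moves": [
    {"slide": [0.08,0,0],"turn": 0,"gripper": 0.46},
    {"slide": [0.17,0,0],"turn": 0,"gripper": 0.46},
    {"slide": [0.25,0,0],"turn": 0,"gripper": 0.46},
    {"slide": [0.27,0,0.08],"turn": 0,"gripper": 0.46},
    {"slide": [0.27,0,0.165],"turn": 0,"gripper": 0.46}
  ]
}}

```text
time_s: 20.07
tcp_pos: [0.5916, 0.0128, 0.0642]
eef_rot: [180.0, 0.1, -172.1]
contact_force: [-0.5, -0.3, -0.6]
gripper_width: 0.0401
gripper_force: 0.0
```

```bash
python3 - <<'E'
from fl import *
rep([-19,0.7,62.5])
print(get_state()['gripper_width'])
c=cap('wrist','w10.png')
g=cv2.GaussianBlur(cv2.cvtColor(c['img'],cv2.COLOR_RGB2GRAY),(3,3),0).astype(int)
P=[[-9,-30,68],[-9,30,68],[0,-30,50],[0,30,50]];print(proj(c,T(P)).round(1))
for u in (280,320,360): print(u,g[200:270,u])
E
```

```text
20.0667 cab [-32.    1.2  64.2] yaw [ 179.9736    0.118  -172.0857] F [-0.5 -0.3 -0.6] [  20.1   21.5  -21.6   -0.   -46.8 -102.2]
(array([-0.087, -0.003,  0.011]), np.float64(-0.001))
0.040102264121239246
[[267.6 285.1]
 [368.  284.8]
 [272.9 281.7]
 [363.2 281.4]]
280 [179 179 179 179 179 179 179 179 179 179 179 179 179 179 179 179 179 178
 179 179 179 179 179 179 179 179 179 179 180 175 144  81  26  12  15  16
  14  13  16  18  15  17  16  13  13  14  14  14  13  11  12  12  12  14
  14  10   8  12  15  15  13  16  27  36  39  40  42  45  48  50]
320 [178 178 178 179 179 179 179 179 179 179 179 179 179 179 179 179 179 178
 178 179 179 178 178 178 178 178 178 178 179 178 178 178 178 178 178 178
 178 177 177 177 178 178 177 177 177 177 177 173 169 171 176 178 178 179
 174 149 113 101 112 122 121 107  76  46  38  42  44  47  49  51]
360 [179 179 179 179 179 179 179 179 179 179 179 179 179 179 179 179 179 179
 179 179 179 179 179 179 179 179 179 179 180 176 152  97  44  21  16  15
  16  19  16  14  16  17  16  17  18  17  17  16  14  13  13  14  14  14
  14  13  13  12  11  12  15  19  27  36  40  40  43  47  50  51]
```

{"api": "send_rows", "payload": {
  "moves": [
    {"slide": [-0.04,0,0.011],"turn": 0,"gripper": 0.46},
    {"slide": [-0.08,0,0.011],"turn": 0,"gripper": 0.46},
    {"slide": [-0.1,0,0.011],"turn": 0,"gripper": 0.46},
    {"slide": [-0.12,0,0.011],"turn": 0,"gripper": 0.46},
    {"slide": [-0.14,0,0.011],"turn": 0,"gripper": 0.46}
  ]
}}

```text
time_s: 20.53
tcp_pos: [0.6132, 0.0157, 0.062]
eef_rot: [180.0, 0.0, -172.1]
contact_force: [-0.2, -0.8, -1.3]
gripper_width: 0.0401
gripper_force: 0.3
```

```bash
python3 - <<'E'
from fl import *
rep([0,0.7,62.7])
E
```

```text
20.5333 cab [-10.2   1.1  62. ] yaw [ 179.9967    0.0122 -172.1028] F [-0.2 -0.8 -1.3] [  19.7   23.4  -18.7   -0.   -47.9 -101.8]
(array([-0.068, -0.003, -0.005]), np.float64(-0.001))
```

{"api": "send_rows", "payload": {
  "moves": [
    {"slide": [-0.01,0,-0.004],"turn": 0,"gripper": 0.46},
    {"slide": [-0.02,0,-0.004],"turn": 0,"gripper": 0.46},
    {"slide": [-0.03,0,-0.004],"turn": 0,"gripper": 0.46},
    {"slide": [-0.045,0,-0.004],"turn": 0,"gripper": 0.46},
    {"slide": [-0.06,0,-0.004],"turn": 0,"gripper": 0.46}
  ]
}}

```text
time_s: 20.95
tcp_pos: [0.6216, 0.0168, 0.0624]
eef_rot: [180.0, 0.0, -172.1]
contact_force: [-1.3, -0.1, 0.4]
gripper_width: 0.0402
gripper_force: 0.3
```

```bash
python3 - <<'E'
from fl import *
rep([0,0.7,62.7])
c=cap('wrist','w11.png')
g=cv2.GaussianBlur(cv2.cvtColor(c['img'],cv2.COLOR_RGB2GRAY),(3,3),0).astype(int)
P=[[8,0,66],[1,0,60],[0,0,50],[11,0,60],[20,0,104],[40,0,104]];print(proj(c,T(P)).round(1))
for u in (312,320,328): print(u,g[200:270,u])
E
```

```text
20.95 cab [-1.7  1.1 62.4] yaw [ 179.9996    0.0004 -172.0978] F [-1.3 -0.1  0.4] [  19.5   24.   -17.6   -0.   -48.4 -101.6]
(array([-0.012, -0.002, -0.002]), np.float64(-0.001))
[[318.  264.7]
 [318.  249.3]
 [318.  240.7]
 [318.  264.3]
 [317.6 327.5]
 [317.8 361.8]]
312 [187 186 186 186 186 186 186 186 186 186 187 183 163 131 116 123 129 129
 128 127 126 126 127 129 130 130 130 129 129 130 130 131 131 130 128 127
 127 124 104  80  74  81  83  83  84  83  82  85  97 110 116 117 117 117
 117 117 116 117 116 114 105  87  63  45  41  44  46  49  52  55]
320 [187 187 186 186 186 186 186 186 186 186 187 183 163 131 118 125 130 128
 126 125 125 126 127 129 130 130 128 128 129 130 131 131 130 129 128 127
 128 123 104  79  75  82  83  82  82  82  81  86 101 114 117 117 116 116
 117 117 117 117 117 115 106  90  65  45  41  45  47  50  52  55]
328 [186 187 187 187 186 186 186 186 186 186 187 183 163 131 119 127 130 128
 126 125 125 126 127 128 130 130 129 127 129 130 131 131 130 128 127 127
 127 123 104  79  73  80  83  83  82  82  82  86 100 113 116 116 116 115
 115 115 116 115 116 115 107  89  65  46  41  43  47  50  53  56]
```

{"api": "send_rows", "payload": {
  "moves": [
    {"slide": [-0.01,0,0],"turn": 0,"gripper": 0.46},
    {"slide": [-0.02,0,0],"turn": 0,"gripper": 0.46},
    {"slide": [-0.03,0,0],"turn": 0,"gripper": 0.46},
    {"slide": [-0.04,0,0],"turn": 0,"gripper": 0.46},
    {"slide": [-0.045,0,0],"turn": 0,"gripper": 0.46}
  ]
}}

```text
time_s: 21.42
tcp_pos: [0.6286, 0.0178, 0.0624]
eef_rot: [180.0, 0.0, -172.1]
contact_force: [0.2, 0.2, 0.2]
gripper_width: 0.0402
gripper_force: 0.0
```

```bash
python3 - <<'E'
from fl import *
rep([5,0.7,62.7])
E
```

```text
21.4167 cab [ 5.3  1.1 62.4] yaw [ 179.9992    0.0266 -172.0922] F [0.2 0.2 0.2] [  19.4   24.6  -16.7    0.   -48.7 -101.5]
(array([ 0.002, -0.003, -0.002]), np.float64(-0.001))
```

{"api": "send_rows", "payload": {
  "moves": [
    {"slide": [0.05,0,-0.02],"turn": 0,"gripper": 0.46},
    {"slide": [0.2,0,-0.05],"turn": 0,"gripper": 0.46},
    {"slide": [0.4,0,-0.2],"turn": 0,"gripper": 0.46},
    {"slide": [0.6,0,-0.45],"turn": 0,"gripper": 0.46},
    {"slide": [0.75,0,-0.7],"turn": 0,"gripper": 0.46}
  ]
}}

```text
time_s: 21.83
tcp_pos: [0.5178, 0.002, 0.1597]
eef_rot: [-180.0, -0.2, -172.1]
contact_force: [1.6, 0.5, 1.4]
gripper_width: 0.0406
gripper_force: 0.0
```

{"api": "send_rows", "payload": {
  "moves": [
    {"slide": [0,0,-0.25],"turn": 0,"gripper": 0.46},
    {"slide": [0,0,-0.5],"turn": 0,"gripper": 0.46},
    {"slide": [0,0,-0.75],"turn": 0,"gripper": 0.46},
    {"slide": [0,0,-1],"turn": 0,"gripper": 0.46},
    {"slide": [0,0,-1],"turn": 0,"gripper": 0.46}
  ]
}}

```text
time_s: 22.25
tcp_pos: [0.5235, 0.0027, 0.3189]
eef_rot: [180.0, 0.7, -172.1]
contact_force: [2.0, -0.7, 1.4]
gripper_width: 0.0403
gripper_force: 0.0
```

```bash
python3 - <<'E'
from fl import *
rep([60,0,360])
for n in('top','side','wrist'):
  c=cap(n,n+'12.png')
  for t in ['tray','tray_grip']:
    for r in optics.look_for(n,t)[:5]: print(n,t,round(r['p'],2),r['location'].round(3) if hasattr(r['location'],'round') else r['location'],cabxy(r['location']).round())
E
```

```text
22.25 cab [-100.8    0.8  318.9] yaw [ 179.9965    0.7216 -172.0566] F [ 2.  -0.7  1.4] [  21.9    2.9  -10.     0.2  -76.4 -104. ]
(array([-1.076, -0.004, -0.261]), np.float64(-0.001))
top tray 0.55 [0.3174, 0.609, -0.0003] [-220.  630.   -0.]
top tray_grip 0.73 [0.3157, 0.6111, 0.0053] [-222.  632.    5.]
top tray_grip 0.43 [0.5351, -0.3776, 0.0029] [-142. -377.    3.]
top tray_grip 0.37 [0.5056, -0.0039, 0.0549] [-120.   -3.   55.]
side tray 0.69 [0.5381, 0.4971, 0.0181] [-17. 488.  18.]
side tray 0.62 [0.3146, 0.6175, 0.0064] [-222.  639.    6.]
side tray 0.5 [0.6549, 0.0337, 0.0514] [34. 13. 51.]
side tray_grip 0.69 [0.6586, 0.0284, 0.0538] [36.  7. 54.]
side tray_grip 0.57 [0.3092, 0.6253, 0.0033] [-226.  647.    3.]
wrist tray 0.52 [0.5309, -0.4844, 0.0042] [-162. -483.    4.]
wrist tray_grip 0.82 [0.664, 0.0231, 0.0563] [41.  1. 56.]
```

```bash
cat > strip.py <<'E'
from fl import *
def strip(cam,z,ys,xs):
    c=cap(cam); g=cv2.cvtColor(c['img'],cv2.COLOR_RGB2GRAY)
    for y in ys:
        q=proj(c,T([[x,y,z] for x in xs])).astype(np.float32)
        print(y,q[0].round(),q[-1].round(),cv2.remap(g,q[None,:,0],q[None,:,1],cv2.INTER_LINEAR)[0])
E
python3 - <<'E'
from strip import *
xs=range(-6,60,2)
print(list(xs))
strip('wrist',56,(-60,-30,-20,0,20,30,60),xs)
E
```

```text
[-6, -4, -2, 0, 2, 4, 6, 8, 10, 12, 14, 16, 18, 20, 22, 24, 26, 28, 30, 32, 34, 36, 38, 40, 42, 44, 46, 48, 50, 52, 54, 56, 58]
-60 [279. 233.] [281. 271.] [16 19 23 19 20 21 24 20 21 21 18 15 16 19 14 24 17 19 18 18 15 18 15 15
 30 42 42 50 56 57 59 61 64]
-30 [299. 233.] [300. 271.] [221 180  91  96 161 206 203 201 201 208 218 219 217 217 217 217 216 216
 216 216 216 216 216 213 176  65  46  47  52  58  59  61  63]
-20 [306. 233.] [307. 271.] [220 181  92  94 159 204 202 201 202 205 213 213 212 211 210 211 211 211
 210 210 210 210 211 208 172  60  45  47  53  58  59  60  63]
0 [319. 233.] [319. 271.] [219 183  91  93 156 203 202 202 201 208 217 216 215 220 195  29  14  13
  14  17  16  18  16  17  25  41  46  50  49  56  60  61  62]
20 [332. 233.] [332. 271.] [219 185  93  93 153 201 201 201 199 206 219 218 218 217 218 218 217 218
 217 218 218 218 218 217 183  72  43  44  52  55  58  61  64]
30 [339. 233.] [338. 271.] [219 189  91  93 153 200 200 199 198 204 214 213 214 214 214 213 214 213
 213 214 215 214 214 213 180  75  42  47  52  55  58  60  62]
60 [359. 233.] [358. 271.] [16 19 23 22 21 17 22 20 20 20 15 17 16 20 17 15 19 16 17 13 14 18 20 22
 27 42 47 46 53 57 58 60 62]
```

```bash
python3 - <<'E'
from strip import *
strip('wrist',56,(-4,0,4),np.arange(18,27,.5))
strip('wrist',60,(0,),np.arange(-2,5,.5))
strip('wrist',60,(0,),np.arange(8,15,.5))
strip('wrist',56,(0,),[40])
E
```

```text
-4 [317. 247.] [317. 252.] [217 218 219 216 209 201 194 166 142 114  87  55  27   5   8  11  13  14]
0 [319. 247.] [319. 252.] [215 216 216 217 218 220 222 212 203 193 154  95  42   2   3   5   7  10]
4 [322. 247.] [322. 252.] [215 216 216 217 219 220 222 213 203 193 154 101  41   1   6  10  14  13]
0 [319. 236.] [319. 240.] [ 82  96 109 122 141 160 177 190 195 201 205 204 203 202]
0 [319. 242.] [319. 246.] [202 203 203 204 206 209 212 214 215 217 218 217 217 216]
0 [319. 260.] [319. 260.] [19]
```

{"api": "send_rows", "payload": {
  "moves": [
    {"slide": [0.1,0,0.1],"turn": -0.08,"gripper": 0.35},
    {"slide": [0.2,0,0.2],"turn": -0.16,"gripper": 0.35},
    {"slide": [0.3,0,0.3],"turn": -0.24,"gripper": 0.35},
    {"slide": [0.4,0,0.4],"turn": -0.32,"gripper": 0.35},
    {"slide": [0.51,0,0.5],"turn": -0.39,"gripper": 0.35}
  ]
}}

```text
time_s: 23.37
tcp_pos: [0.4448, -0.0078, 0.2344]
eef_rot: [-180.0, 0.0, -136.6]
contact_force: [-0.4, -0.2, 0.1]
gripper_width: 0.0307
gripper_force: 0.0
```

{"api": "send_rows", "payload": {
  "moves": [
    {"slide": [0,0,0],"turn": -0.08,"gripper": 0.35},
    {"slide": [0,0,0],"turn": -0.16,"gripper": 0.35},
    {"slide": [0,0,0],"turn": -0.24,"gripper": 0.35},
    {"slide": [0,0,0],"turn": -0.32,"gripper": 0.35},
    {"slide": [0,0,0],"turn": -0.39,"gripper": 0.35}
  ]
}}

```text
time_s: 23.78
tcp_pos: [0.4454, -0.0076, 0.2353]
eef_rot: [-180.0, 0.0, -101.5]
contact_force: [-0.0, -0.5, -0.1]
gripper_width: 0.0309
gripper_force: 0.0
```

```bash
python3 - <<'E'
from fl import *
rep([-176.5,-1,100],-82)
E
```

```text
23.7833 cab [-179.7    1.4  235.3] yaw [-179.9912    0.0067 -101.5302] F [-0.  -0.5 -0.1] [ 24.5  -2.1 -25.9  -0.  -66.2 -36.1]
(array([ 0.008, -0.025,  0.902]), np.float64(-0.217))
```

{"api": "send_rows", "payload": {
  "moves": [
    {"slide": [0.01,-0.01,0.2],"turn": -0.08,"gripper": 0.35},
    {"slide": [0.01,-0.02,0.4],"turn": -0.16,"gripper": 0.35},
    {"slide": [0.01,-0.025,0.6],"turn": -0.217,"gripper": 0.35},
    {"slide": [0.01,-0.025,0.8],"turn": -0.217,"gripper": 0.35},
    {"slide": [0.01,-0.025,0.9],"turn": -0.217,"gripper": 0.35}
  ]
}}

```text
time_s: 24.2
tcp_pos: [0.447, -0.0104, 0.0972]
eef_rot: [179.8, -0.0, -82.4]
contact_force: [-0.5, -0.6, -0.0]
gripper_width: 0.0308
gripper_force: 0.0
```

```bash
python3 - <<'E'
from fl import *
rep([-176.8,-1,23],-82)
from strip import *
strip('wrist',50,(-75,-60),np.arange(-200,-150,2))
E
```

```text
24.2 cab [-178.5   -1.6   97.2] yaw [179.7993  -0.0206 -82.3712] F [-0.5 -0.6 -0. ] [ 24.    6.8 -37.   -0.1 -46.4 -16.4]
(array([-0.004, -0.013,  0.495]), np.float64(-0.004))
-75 [350. 115.] [278. 116.] [174 144 111 114 116 117 119 118 116 109 121 128 123 112 100 121 120 120
 120 133 186 189 188 185 186]
-60 [349. 138.] [279. 138.] [110 114 113 115 112 114 112 114 113 111 120 127 122 113  99 119 119 119
 120 119 120 120 119 120 121]
```

{"api": "send_rows", "payload": {
  "moves": [
    {"slide": [0,-0.01,0.15],"turn": 0,"gripper": 0.35},
    {"slide": [0,-0.01,0.3],"turn": 0,"gripper": 0.35},
    {"slide": [0,-0.01,0.42],"turn": 0,"gripper": 0.35},
    {"slide": [0,-0.01,0.5],"turn": 0,"gripper": 0.35},
    {"slide": [0,-0.01,0.5],"turn": 0,"gripper": 0.2}
  ],
  "newtons": 15
}}

```text
time_s: 24.67
tcp_pos: [0.4493, -0.0101, 0.0238]
eef_rot: [179.8, -0.0, -82.4]
contact_force: [0.3, -0.7, 0.1]
gripper_width: 0.0278
gripper_force: 0.0
```

{"api": "send_rows", "payload": {
  "moves": [
    {"slide": [0,0,0],"turn": 0,"gripper": 0},
    {"slide": [0,0,0],"turn": 0,"gripper": 0},
    {"slide": [0,0,0],"turn": 0,"gripper": 0},
    {"slide": [0,0,0],"turn": 0,"gripper": 0},
    {"slide": [0,0,0],"turn": 0,"gripper": 0}
  ]
}}

```text
time_s: 25.08
tcp_pos: [0.4484, -0.01, 0.0257]
eef_rot: [179.9, 0.0, -82.4]
contact_force: [-6.4, 3.1, 0.2]
gripper_width: 0.0111
gripper_force: 15.0
```

```bash
python3 - <<'E'
from fl import *
rep([-176.8,-1,23],-82); print(get_state()['gripper_width'])
ths=np.linspace(2.007,0.0,26);P=np.array([dpt(t,177,6,0) for t in ths])
for k in range(0,25,5):
    d=(P[k+1:k+6]-P[k])/150; print(np.round(ths[k+5],2),[(float(round(-a[0],3)),float(round(-a[2],3))) for a in d],P[k+5].round(1))
E
```

```text
25.0833 cab [-177.    -1.3   25.7] yaw [179.8665   0.0167 -82.4231] F [-6.4  3.1  0.2] [ 24.   13.5 -41.5  -0.1 -35.1 -16.3]
(array([-0.002, -0.001,  0.018]), np.float64(-0.005))
0.011117292391939652
1.61 [(-0.001, -0.095), (-0.009, -0.189), (-0.024, -0.283), (-0.048, -0.374), (-0.078, -0.464)] [-165.3    0.   113.6]
1.2 [(-0.038, -0.087), (-0.082, -0.171), (-0.133, -0.251), (-0.19, -0.326), (-0.253, -0.397)] [-127.3    0.   173.1]
0.8 [(-0.069, -0.065), (-0.142, -0.125), (-0.22, -0.179), (-0.302, -0.226), (-0.388, -0.266)] [-69.1   0.  213.1]
0.4 [(-0.089, -0.033), (-0.18, -0.06), (-0.273, -0.078), (-0.367, -0.09), (-0.461, -0.094)] [  0.1   0.  227.1]
0.0 [(-0.095, 0.004), (-0.189, 0.015), (-0.282, 0.034), (-0.373, 0.061), (-0.461, 0.094)] [ 69.3   0.  213. ]
```

{"api": "send_rows", "payload": {
  "moves": [
    {"slide": [0,0.005,-0.095],"turn": 0,"gripper": 0},
    {"slide": [0,-0.004,-0.19],"turn": 0,"gripper": 0},
    {"slide": [0,-0.02,-0.28],"turn": 0,"gripper": 0},
    {"slide": [0,-0.044,-0.375],"turn": 0,"gripper": 0},
    {"slide": [0,-0.075,-0.465],"turn": 0,"gripper": 0}
  ]
}}

```text
time_s: 25.5
tcp_pos: [0.4593, -0.0084, 0.0958]
eef_rot: [179.9, 0.0, -82.4]
contact_force: [-4.1, 3.4, -5.5]
gripper_width: 0.0115
gripper_force: 15.0
```

{"api": "send_rows", "payload": {
  "moves": [
    {"slide": [0,-0.038,-0.087],"turn": 0,"gripper": 0},
    {"slide": [0,-0.082,-0.17],"turn": 0,"gripper": 0},
    {"slide": [0,-0.133,-0.25],"turn": 0,"gripper": 0},
    {"slide": [0,-0.19,-0.326],"turn": 0,"gripper": 0},
    {"slide": [0,-0.253,-0.397],"turn": 0,"gripper": 0}
  ]
}}

```text
time_s: 25.92
tcp_pos: [0.4937, -0.0036, 0.1549]
eef_rot: [179.5, 0.1, -82.5]
contact_force: [-19.1, 6.8, 8.2]
gripper_width: 0.0112
gripper_force: 15.0
```

```bash
python3 - <<'E'
from fl import *
rep(); print(get_state()['gripper_width'])
E
```

```text
25.9167 cab [-131.3   -1.3  154.9] yaw [179.4962   0.071  -82.4538] F [-19.1   6.8   8.2] [ 22.3   7.3 -27.1  -0.2 -56.1 -14.6]
0.011218179090823057
```

{"api": "send_rows", "payload": {
  "moves": [
    {"slide": [0,-0.055,-0.075],"turn": 0,"gripper": 0},
    {"slide": [0,-0.128,-0.138],"turn": 0,"gripper": 0},
    {"slide": [0,-0.206,-0.194],"turn": 0,"gripper": 0},
    {"slide": [0,-0.29,-0.242],"turn": 0,"gripper": 0},
    {"slide": [0,-0.376,-0.282],"turn": 0,"gripper": 0}
  ]
}}

```text
time_s: 26.33
tcp_pos: [0.5531, 0.0043, 0.1993]
eef_rot: [179.9, 0.0, -82.4]
contact_force: [-10.1, 3.4, 9.9]
gripper_width: 0.0112
gripper_force: 15.0
```

{"api": "send_rows", "payload": {
  "moves": [
    {"slide": [0,-0.089,-0.033],"turn": 0,"gripper": 0},
    {"slide": [0,-0.18,-0.06],"turn": 0,"gripper": 0},
    {"slide": [0,-0.273,-0.078],"turn": 0,"gripper": 0},
    {"slide": [0,-0.367,-0.09],"turn": 0,"gripper": 0},
    {"slide": [0,-0.461,-0.094],"turn": 0,"gripper": 0}
  ]
}}

```text
time_s: 26.75
tcp_pos: [0.6232, 0.0135, 0.2134]
eef_rot: [-180.0, 0.0, -82.4]
contact_force: [-5.1, 1.3, 5.2]
gripper_width: 0.0115
gripper_force: 15.0
```

```bash
python3 - <<'E'
from fl import *
rep(); print(get_state()['gripper_width'])
E
```

```text
26.75 cab [ -0.6  -2.4 213.4] yaw [-179.9503    0.0231  -82.3535] F [-5.1  1.3  5.2] [ 19.2  16.2  -7.3  -0.  -66.4 -11.5]
0.011530750705398246
```

{"api": "send_rows", "payload": {
  "moves": [
    {"slide": [0,-0.095,0.004],"turn": 0,"gripper": 0},
    {"slide": [0,-0.189,0.015],"turn": 0,"gripper": 0},
    {"slide": [0,-0.282,0.034],"turn": 0,"gripper": 0},
    {"slide": [0,-0.37,0.061],"turn": 0,"gripper": 0},
    {"slide": [0,-0.44,0.09],"turn": 0,"gripper": 0}
  ]
}}

```text
time_s: 27.17
tcp_pos: [0.6898, 0.0225, 0.1995]
eef_rot: [-179.9, 0.0, -82.4]
contact_force: [-1.1, 0.5, 4.6]
gripper_width: 0.0113
gripper_force: 15.0
```

```bash
python3 - <<'E'
from fl import *
rep(); print(get_state()['gripper_width'])
E
```

```text
27.1667 cab [ 66.5  -2.8 199.5] yaw [-179.8729    0.0103  -82.3508] F [-1.1  0.5  4.6] [ 18.   22.8   0.5   0.  -67.6 -10.4]
0.011288930926123722
```

{"api": "send_rows", "payload": {
  "moves": [
    {"slide": [0,-0.007,0.003],"turn": 0,"gripper": 0},
    {"slide": [0,-0.014,0.006],"turn": 0,"gripper": 0},
    {"slide": [0,-0.02,0.01],"turn": 0,"gripper": 0},
    {"slide": [0,-0.027,0.012],"turn": 0,"gripper": 0},
    {"slide": [0,-0.027,0.012],"turn": 0,"gripper": 0}
  ]
}}

```text
time_s: 27.58
tcp_pos: [0.6926, 0.0229, 0.198]
eef_rot: [-179.9, -0.0, -82.3]
contact_force: [-4.0, 1.6, 8.7]
gripper_width: 0.011
gripper_force: 15.0
```

```bash
python3 - <<'E'
from fl import *
rep()
E
```

```text
27.5833 cab [ 69.4  -2.8 198. ] yaw [-179.9293   -0.0035  -82.3388] F [-4.   1.6  8.7] [ 18.   23.2   0.8   0.  -67.6 -10.3]
```

{"api": "send_rows", "payload": {
  "moves": [
    {"slide": [0,-0.007,0.003],"turn": 0,"gripper": 0},
    {"slide": [0,-0.014,0.006],"turn": 0,"gripper": 0},
    {"slide": [0,-0.02,0.008],"turn": 0,"gripper": 0},
    {"slide": [0,-0.02,0.008],"turn": 0,"gripper": 0},
    {"slide": [0,-0.02,0.008],"turn": 0,"gripper": 0}
  ]
}}

```text
time_s: 28.0
tcp_pos: [0.6927, 0.0228, 0.1978]
eef_rot: [179.8, -0.0, -82.3]
contact_force: [-18.1, 2.2, 18.9]
gripper_width: 0.0111
gripper_force: 15.0
```

```bash
python3 - <<'E'
from fl import *
rep()
E
```

```text
28.0 cab [ 69.5  -3.  197.8] yaw [179.8204  -0.0152 -82.3408] F [-18.1   2.2  18.9] [ 17.9  23.3   1.1  -0.  -68.  -10.3]
```

{"api": "send_rows", "payload": {
  "moves": [
    {"slide": [0,0.012,-0.006],"turn": 0,"gripper": 0},
    {"slide": [0,0.012,-0.006],"turn": 0,"gripper": 0.4},
    {"slide": [0,0.012,-0.006],"turn": 0,"gripper": 0.4},
    {"slide": [0,0.012,-0.006],"turn": 0,"gripper": 0.4},
    {"slide": [0,0.012,-0.006],"turn": 0,"gripper": 0.4}
  ]
}}

```text
time_s: 28.42
tcp_pos: [0.6942, 0.023, 0.1953]
eef_rot: [-180.0, 0.0, -82.4]
contact_force: [-0.3, -0.1, -0.0]
gripper_width: 0.0315
gripper_force: 0.0
```

```bash
python3 - <<'E'
from strip import *
rep();print(get_state()['gripper_width'])
strip('wrist',219,(-75,-60),np.arange(50,90,2))
E
```

```text
28.4167 cab [ 71.   -2.9 195.3] yaw [-179.9815    0.0041  -82.369 ] F [-0.3 -0.1 -0. ] [ 17.9  23.4   0.9  -0.  -67.5 -10.3]
0.03153429650487134
-75 [364. 119.] [278. 120.] [137 193 143 141 127 132 133  96 110 142 189 145  81 183 183 184 183 183
 183 182]
-60 [363. 154.] [280. 154.] [100 126 126 126 128 132 133  98 111 116 114 105  93 192 191 192 191 191
 192 191]
```

{"api": "send_rows", "payload": {
  "moves": [
    {"slide": [0,0,-0.15],"turn": 0,"gripper": 0.4},
    {"slide": [0,0,-0.4],"turn": 0,"gripper": 0.4},
    {"slide": [0,0,-0.65],"turn": 0,"gripper": 0.4},
    {"slide": [0,0,-0.9],"turn": 0,"gripper": 0.4},
    {"slide": [0,0,-1],"turn": 0,"gripper": 0.4}
  ]
}}

```text
time_s: 28.88
tcp_pos: [0.6956, 0.0226, 0.3516]
eef_rot: [-179.6, -0.0, -82.4]
contact_force: [0.4, -1.2, 1.5]
gripper_width: 0.035
gripper_force: 0.0
```

{"api": "send_rows", "payload": {
  "moves": [
    {"slide": [0,0.2,0],"turn": 0,"gripper": 0.4},
    {"slide": [0,0.4,0],"turn": 0,"gripper": 0.4},
    {"slide": [0,0.7,0],"turn": 0,"gripper": 0.4},
    {"slide": [0,1,0],"turn": 0,"gripper": 0.4},
    {"slide": [0,1,0],"turn": 0,"gripper": 0.4}
  ]
}}

```text
time_s: 29.3
tcp_pos: [0.5405, 0.0019, 0.3464]
eef_rot: [-180.0, 0.0, -82.4]
contact_force: [0.1, -0.0, 0.3]
gripper_width: 0.0355
gripper_force: 0.0
```

```bash
python3 - <<'E'
from strip import *
rep()
c=cap('top')
g=cv2.cvtColor(c['img'],cv2.COLOR_RGB2GRAY)
# bar rows: profile along cab x at z=213, y=+-50; expect peak at shut angle
strip('top',213,(-50,50),np.arange(45,95,3))
strip('top',59,(0,20,30),np.arange(70,130,4))
for n in('top','side'):
  cap(n)
  for t in ['door_handle','tray','tray_empty']:
    for r in optics.look_for(n,t)[:4]: print(n,t,round(r['p'],2),np.round(r['location'],3),cabxy(r['location']).round())
E
```

```text
29.3 cab [-84.2  -2.4 346.4] yaw [-179.9516    0.0486  -82.3813] F [ 0.1 -0.   0.3] [ 21.    4.5  -4.7  -0.  -80.8 -13.3]
-50 [347. 153.] [345. 140.] [72 72 69 69 68 68 68 69 70 69 69 71 70 68 65 66 68]
50 [318. 157.] [317. 144.] [92 91 87 81 77 81 81 79 77 77 75 71 67 68 66 65 67]
0 [332. 159.] [330. 145.] [73 75 77 76 72 72 71 67 70 68 68 69 71 67 64]
20 [327. 160.] [325. 145.] [82 74 70 66 67 71 84 90 81 70 63 63 63 59 59]
30 [324. 160.] [322. 146.] [76 77 81 83 82 76 74 76 74 70 71 69 71 70 70]
top door_handle 0.6 [ 0.644 -0.085  0.086] [   7. -103.   86.]
top tray 0.88 [0.315 0.609 0.   ] [-222.  631.    0.]
top tray 0.59 [0.802 0.058 0.17 ] [183.  17. 170.]
top tray_empty 0.96 [ 0.535 -0.376  0.003] [-143. -376.    3.]
side door_handle 0.95 [0.648 0.039 0.123] [ 28.  20. 123.]
side tray 0.93 [0.31  0.617 0.005] [-226.  638.    5.]
side tray_empty 0.49 [ 0.531 -0.371  0.004] [-145. -370.    4.]
```

```bash
python3 -c "
from plant import order
print(order.close_job())"
```

```text
the job is handed in; nothing more can be done
None
```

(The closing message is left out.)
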